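# Turn round the lid steriliser on jam day

## Task

The red jar lids in the steriliser are done: press the blue key so that the drawer springs out, and lay every red lid flat on the clean white tray, side by side. Only when the drawer is empty, take the golden lids off the top of the sprung holder until none is left and lay them flat, side by side, in the drawer; then push the drawer home until it clicks and stays shut, and press the green key fully down to start it. Leave the other things on the worktop where they stand; a lid that gets dropped may be picked up again.

Things in the scene. Friction and masses are not known exactly. Their poses are not given: they have to be found in the camera images.
- steriliser: White drawer steriliser for jar lids, 160 deep (its x) x 256 wide (y) x 82 mm high, fixed. Origin: centre of its underside; its -x side is the front, towards the robot. The drawer comes out along its -x. Two round keys stand on its top near the front edge: blue at x -48, y +75 mm (left), green at x -48, y -75 mm (right).
- release_top (a point): Centre of the top face of the blue release key, 30 mm across, standing 10 mm above the steriliser's top. Pressing it straight down (about 2.6 N to start, 5.6 N fully down; it lets go at about 4 mm) frees the latch and the drawer springs out by itself.
- start_top (a point): Centre of the top face of the green start key, 30 mm across, standing 10 mm above the steriliser's top; same springing as the blue one (5.6 N fully down).
- start (a joint): How far the green start key is pressed: 0 up, 0.007 m fully down. It springs back.
- drawer (a joint): How far the drawer stands out: 0 shut and latched, 0.135 m sprung fully out (takes under 2 s). Its damped spring pushes outwards with 6 N when shut, 2 N when out, so it comes out again unless latched. Pushed home slowly (7 to 10 N over the last 20 mm) it catches with a click at 0, with 4 mm of give behind that (to -0.004); it then rests at 0.
- drawer_floor (a point): Centre of the drawer's dark barred floor (34 mm above the worktop), moving with the drawer; axes as the steriliser's. Usable floor 130 (x) x 218 mm (y): front panel 64 mm in front of this point, 40 mm higher; 11 mm high rim at sides and back. Drawer fully out: this point is 75 mm in front of the steriliser's face. Three lids fit side by side along y, 70 mm apart.
- drawer_handle (a point): Middle of the front face of the grey grip ledge on the drawer's front panel (150 mm long along y, 12 mm high, standing 16 mm out of the panel), 44 mm above the worktop; the place to push the drawer home, along the steriliser's +x.
- lid_holder: Sprung lid holder, fixed: white round foot 104 mm across, six steel rods, steel rim ring (80 mm outside, 67 mm inside, top at 115 mm). A sprung carrier lifts the stack of golden lids as they are taken, so that the upper 10 mm of the top lid always stand above the ring. The spring is soft (0.4 N sinks the stack 16 mm): do not press on it. Origin: centre of its underside.
- tray: Clean white enamel tray with a blue rim, loose, 250 (its x) x 140 (y) x 14 mm, walls 4 mm, floor 4 mm thick, 0.6 kg. Origin: centre of its underside.
- tray_floor (a point): Centre of the tray's inner floor (242 x 132 mm); axes as the tray's.
- red_lid_1: Red jar lid, a flat round disc 62 mm across, 16 mm thick, 30 to 55 g; already sterilised, lies in the shut drawer at first, in a row along y with up to two others. There are one to three red lids; absent ones read None from the start. Origin: its centre, so 8 mm above what it lies on.
- red_lid_2: Red jar lid, a flat round disc 62 mm across, 16 mm thick, 30 to 55 g; already sterilised, lies in the shut drawer at first, in a row along y with up to two others. There are one to three red lids; absent ones read None from the start. Origin: its centre, so 8 mm above what it lies on.
- red_lid_3: Red jar lid, a flat round disc 62 mm across, 16 mm thick, 30 to 55 g; already sterilised, lies in the shut drawer at first, in a row along y with up to two others. There are one to three red lids; absent ones read None from the start. Origin: its centre, so 8 mm above what it lies on.
- gold_lid_1: Golden jar lid, a flat round disc 62 mm across, 16 mm thick, 40 g; not yet sterilised, lies in the stack of the lid holder at first of three (number 1 lowest, 3 highest). Origin: its centre, so 8 mm above what it lies on.
- gold_lid_2: Golden jar lid, a flat round disc 62 mm across, 16 mm thick, 40 g; not yet sterilised, lies in the stack of the lid holder at first of three (number 1 lowest, 3 highest). Origin: its centre, so 8 mm above what it lies on.
- gold_lid_3: Golden jar lid, a flat round disc 62 mm across, 16 mm thick, 40 g; not yet sterilised, lies in the stack of the lid holder at first of three (number 1 lowest, 3 highest). Origin: its centre, so 8 mm above what it lies on.
- jam_jar: Bystander: small glass jar of red jam with a golden lid, 66 mm across, 85 mm tall. Origin: centre of its underside.
- honey_jar: Bystander: small jar with a golden lid, 60 mm across, 90 mm tall. Origin: centre of its underside.
- nut_jar: Bystander: small jar with a golden lid, 65 mm across, 90 mm tall. Origin: centre of its underside.
- milk_jug: Bystander: white plastic jug with a green cap, 203 mm tall. Origin: centre of its underside.
- paper_roll: Bystander: kitchen paper roll, 100 mm across, 228 mm tall. Origin: centre of its underside.
- cream_mug: Bystander: cream mug with a handle, 95 mm tall. Origin: centre of its underside.
- water_glass: Bystander: clear tumbler, 81 mm across, 91 mm tall. Origin: centre of its underside.
Mind the look-alikes: they are no part of the job. Leave any black, grey or purple look-alike of the gold_lid_3 alone.

How it is judged:
By the outcome, as a careful person would: the job done as asked, in the order asked, and still so for the second after the job is handed in, with the robot touching nothing.
Of red_lid_1, red_lid_2, red_lid_3 only 1 to 3 are there at a start; the rules pass over those that are not, and their reading is None.
At some moment in a run one of tray, red_lid_1, red_lid_2, red_lid_3 may be knocked a few centimetres aside while the robot is not near it.
Once in a run the grip may slacken for a moment while it holds something.
It also fails if it takes over 210 s, if anything falls off the work surface, if the arm or the gripper's body presses on something with over 40 N, if the wrist force passes 120 N, or if a joint passes its speed limit or range.

## Robot

A 7-joint arm with a two-finger parallel gripper is mounted at the origin on a cart in front of the work surface, level with it; the furniture and walls round the work are solid. World frame = base frame: x ahead of the robot, y to its left, z up, the work surface at z = 0. Lengths are in m, angles in rad, forces in N, time in s.
With the tool pointing down it reaches from about 0.425 to 1.025 m from the base axis. Payload 9.4 kg.
Tool frame: the origin (TCP) lies on the centre line of the jaws, within the pads' length; the fingertips stand 19 mm ahead of it and the grasp point (between the pads) is the TCP; z points along the fingers, y is the line along which they close (so a half turn about z gives the same grasp; the last joint's range is limited). The gripper opens to 85 mm and grips with 20 to 120 N. Pads are 22 mm wide; open, the fingers measure 114 mm over their backs; the gripper's body (76 mm by 85 mm) begins 54 mm behind the grasp point. The pads swing forward as they close: fully open they stand 13 mm farther back than shut.
Start: joints at [-1.351, 0.599, -0.003, 1.599, 0.002, 0.943, -0.08], TCP at [0.212, 0.693, 0.25] pointing down, gripper open.
Joint ranges: [-2.57, 2.57], [-0.35, 1.97], [-1.29, 1.29], [0.11, 2.56], [-1.05, 4.19], [0.11, 1.86], [-2.63, 2.63]. Speed limits (rad/s): [2.22, 2.22, 3.01, 3.01, 3.14, 3.14, 3.14].

## Interface

Orientations are given as a unit quaternion [x, y, z, w].
In Python, from cell import get_state, imaging, order gives the robot as it stands. The module is installed in compiled form; this text tells all that it offers.
- The arm moves only by the tool step_arm, never from a script. Its argument "commands" is one flat list of numbers, 4 for each row, row after row: the shift along the tool's x, y, z in units of 60 mm (1.0 is 60 mm), then the turn about the tool's z in rad. A call has 1 to 10 rows; each row shifts and turns the commanded pose from where the row before left it, along the tool's axes as they then stand; what a row does not reach is not made up. A row lasts 1/8 s, in which the tool goes at most 62.5 mm and 10.7 degrees, less where a joint would pass 70% of its speed; a pose out of reach is approached as far as the arm can. A call is refused whole if a number of a shift passes 1 or a number of a turn 0.188, either way. A call with a gripper value outside its range is refused whole. "jaw" is the closure, from -1 (fully open) to 1 (shut), so that 0 is half open, set as the call begins (left out, the last holds). The fingers move at their own pace and stop on an object; the grip force is fixed at half the most. Time passes only in rows, so rows that do not move let the fingers close. It gives the time, the measured TCP pose, the force, the opening and the grip force at its end, in the units of the state.
- get_state(): the state, without advancing time (a new reading comes with each control period).
- imaging.camera(name): name is "side" or "top" or "wrist"; returns (picture, depth): 480x640x3 uint8, red, green, blue; 480x640 float32, m along the optical axis (not along the pixel's ray), 0 where there is no reading.
- imaging.camera_params(name): a dict with "mtx" (3x3 intrinsics, pixels), "xyz" and "rotation" of the camera in the world; the wrist camera has in their place "tool_from_camera" (4x4, takes a point from camera to tool coordinates, whose origin is the TCP and whose axes are the flange's). Camera axes: x right, y down, z forward; pixel columns grow to the right and rows downward; lengths in m; the calibration is good to about 2 mm. A picture is of the moment at which its call begins: read the wrist's pose just before it. camera_params takes no time and is no camera call.
- order.sign_off(): hands the job in; it is judged then, once.
The state is a dict: "t": time; "qpos": joint angles; "joint_vel": joint speeds; "effort": joint torques, N m; "ee_pos": TCP position; "ee_rot": TCP orientation; "force": force on the tool from outside, world axes, zero at the start; "wrist_torque": the same for the moment, N m; "opening": opening from 0.0 (shut) to 1.0 (fully open); "gripper_force": force on a finger pad.
Only numpy, scipy, OpenCV 4.12 (cv2) and the standard library are available. Lean on these libraries where they do the work, as an engineer would, in place of code of your own. Each camera call takes 0.05 s, during which the arm holds its last target. There are 200 camera calls.

## Working session

There is one attempt and no reset: what is moved stays moved. The work goes in short steps, Python scripts to look and compute and a tool call to move; the robot and the scene stay as the last step left them, time stands still between calls to the robot, and variables do not carry over. Pictures are saved under pics/ and viewed, at most 14 in all, crops included, and the job is handed in when it is done.

Besides the shell and the picture viewer there is one more tool, called after ">>>" in YAML: its name, and indented under it one key for each argument. step_arm: Moves the arm, as the interface text tells. Its arguments: {"type":"object","properties":{"commands":{"type":"array"},"jaw":{"type":"number"}},"required":["commands"]}

```bash
mkdir -p pics; cat > h.py <<'E'
import numpy as np, cv2
from scipy.spatial.transform import Rotation as R
from cell import get_state, imaging, order
def cam(name):
    s=get_state(); rgb,d=imaging.camera(name); p=imaging.camera_params(name)
    K=np.array(p["mtx"])
    if name=="wrist":
        T=np.eye(4);T[:3,:3]=R.from_quat(s["ee_rot"]).as_matrix();T[:3,3]=s["ee_pos"]
        T=T@np.array(p["tool_from_camera"])
    else:
        T=np.eye(4);r=np.array(p["rotation"]);T[:3,:3]=r if r.shape==(3,3) else R.from_quat(r).as_matrix();T[:3,3]=p["xyz"]
    return rgb,d,K,T
def plane(K,T,u,v,z):
    r=T[:3,:3]@np.linalg.solve(K,[u,v,1.]); return T[:3,3]+r*(z-T[2,3])/r[2]
def pts(d,K,T):
    v,u=np.indices(d.shape); c=np.stack([(u-K[0,2])/K[0,0]*d,(v-K[1,2])/K[1,1]*d,d],-1)
    return c@T[:3,:3].T+T[:3,3]
def save(n,rgb): cv2.imwrite("pics/"+n,rgb[...,::-1])
def blobs(mask,P=None,mn=100):
    n,l,st,c=cv2.connectedComponentsWithStats(mask.astype(np.uint8))
    return [(c[i].round(0),st[i][:5],None if P is None else np.nanmedian(P[l==i],0).round(3)) for i in range(1,n) if st[i][4]>mn]
E
python3 - <<'E'
from h import *
s=get_state();print(s)
for n in("top","side"):
    rgb,d,K,T=cam(n);save(n+"0.png",rgb);np.savez(n+"0.npz",rgb=rgb,d=d,K=K,T=T);print(n,K.round(1).tolist(),T.round(3).tolist(),(d>0).mean())
print(imaging.camera_params("wrist"))
E
```

```text
{'t': 0.0, 'qpos': array([-1.35065792,  0.6001115 , -0.00256516,  1.60011868,  0.00182135,
        0.94288892, -0.07977174]), 'joint_vel': array([-0.00080317, -0.00013345,  0.00100322, -0.00073161, -0.00068861,
       -0.00098732, -0.0001352 ]), 'effort': array([-3.85296225e-04, -7.76483059e+01,  1.56479906e+00, -2.58002812e+01,
        1.23706885e-02,  9.21653991e-03, -8.83312964e-06]), 'ee_pos': array([0.21193957, 0.69287779, 0.24943046]), 'ee_rot': array([ 1.47816802e-01,  9.89014465e-01, -7.61090250e-04, -4.04166485e-05]), 'force': array([-0.35593772,  0.28861686, -0.15015833]), 'wrist_torque': array([-0.00516501, -0.06427816, -0.05862281]), 'gripper_force': 0.0, 'opening': 1.000898054926374}
top [[501.7, 0.0, 309.9], [0.0, 501.7, 246.0], [0.0, 0.0, 1.0]] [[-0.005, -0.987, 0.161, 0.307], [-1.0, 0.009, 0.024, -0.073], [-0.025, -0.161, -0.987, 1.457], [0.0, 0.0, 0.0, 1.0]] 0.995546875
side [[442.6, 0.0, 317.1], [0.0, 442.6, 242.4], [0.0, 0.0, 1.0]] [[0.982, -0.114, 0.148, 0.305], [-0.186, -0.655, 0.732, -1.054], [0.014, -0.747, -0.665, 0.995], [0.0, 0.0, 0.0, 1.0]] 0.9686100260416667
{'mtx': array([[402.18544541,   0.        , 317.07100653],
       [  0.        , 402.18544541, 240.05758159],
       [  0.        ,   0.        ,   1.        ]]), 'tool_from_camera': array([[ 1.08048520e-03, -9.49366577e-01, -3.14168641e-01,
         8.03536638e-02],
       [ 9.99999348e-01,  9.09687307e-04,  6.90259109e-04,
        -9.47420811e-04],
       [-3.69513702e-04, -3.14169182e-01,  9.49366941e-01,
        -1.21896084e-01],
       [ 0.00000000e+00,  0.00000000e+00,  0.00000000e+00,
         1.00000000e+00]])}
```

View pics/top0.png

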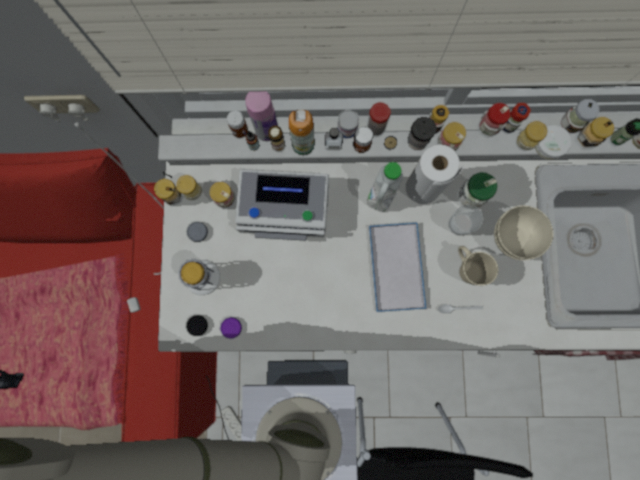

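View pics/side0.png

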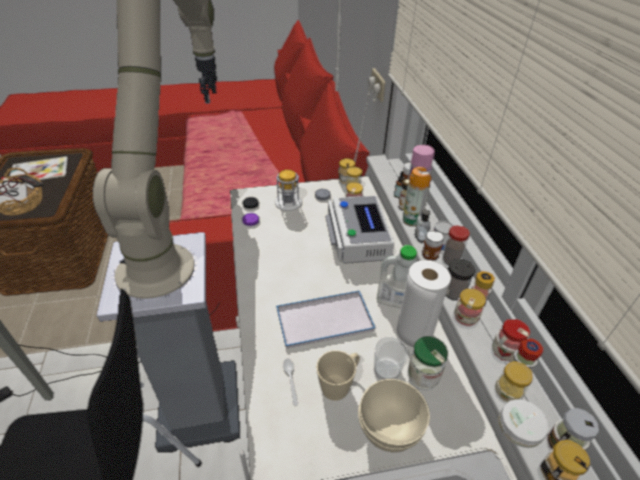

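The top view shows the steriliser at (282,203) with blue key (255,212) and green key (308,216), the tray at (398,267), and the holder with its gold stack at (193,272).
Candidates for a gold lid: stack top (193,272); jar lids (166,190), (187,187), (221,194); discs grey (198,231), black (197,325), purple (231,327). I choose the one at (193,272), with rods and foot around it.

```bash
python3 - <<'E'
from h import *
a=np.load("top0.npz");rgb,d,K,T=[a[k] for k in("rgb","d","K","T")]
P=pts(d,K,T);hsv=cv2.cvtColor(rgb,cv2.COLOR_RGB2HSV);H,S,V=hsv[...,0],hsv[...,1],hsv[...,2]
box=np.zeros(d.shape,bool);box[165:345,165:530]=1
for n,m in dict(blue=(H>105)&(H<125)&(S>150),green=(H>50)&(H<85)&(S>120),gold=(H>12)&(H<28)&(S>130),tray=(H>95)&(H<125)&(S>40)&(S<150)).items():
    print(n)
    for b in blobs(m&box,P,30): print(b)
# keys via plane
for u,v in((255,212),(308,216)): print(plane(K,T,u,v,.092).round(3))
# steriliser top points
m=box&(abs(P[...,2]-.082)<.008)&(P[...,1]>-.15)&(P[...,1]<.25)&(P[...,0]>.35)
m=cv2.morphologyEx(m.astype(np.uint8),cv2.MORPH_OPEN,np.ones((5,5)))
c=max(cv2.findContours(m,0,1)[0],key=cv2.contourArea)[:,0]
q=np.array([plane(K,T,u,v,.082)[:2] for u,v in c]);r=cv2.minAreaRect((q*1000).astype(np.float32));print("ster",r)
m=((H>95)&(H<125)&(S>40)&box);m[:,:360]=0
m[:215]=0
c=np.argwhere(m)[:,::-1];q=np.array([plane(K,T,u,v,.014)[:2] for u,v in c]);print("tray",cv2.minAreaRect((q*1000).astype(np.float32)))
cv2.imwrite("pics/crop0.png",cv2.resize(rgb[165:345,150:330,::-1],None,fx=3.3,fy=3.3))
E
```

```text
blue
(array([284., 189.]), array([260, 184,  45,  12, 206], dtype=int32), array([0.695, 0.032, 0.085]))
(array([254., 212.]), array([250, 208,   9,   9,  65], dtype=int32), array([0.628, 0.117, 0.092]))
green
(array([392., 171.]), array([385, 165,  16,  14, 184], dtype=int32), array([ 0.706, -0.255,  0.203]))
(array([481., 187.]), array([469, 174,  27,  25, 400], dtype=int32), array([ 0.682, -0.505,  0.123]))
(array([307., 215.]), array([303, 211,   9,   9,  65], dtype=int32), array([ 0.617, -0.032,  0.092]))
gold
(array([187., 185.]), array([180, 178,  17,  16, 145], dtype=int32), array([0.709, 0.309, 0.089]))
(array([168., 190.]), array([165, 181,  10,  18, 116], dtype=int32), array([0.693, 0.363, 0.089]))
(array([219., 192.]), array([211, 183,  20,  19, 230], dtype=int32), array([0.692, 0.219, 0.085]))
(array([192., 273.]), array([182, 263,  22,  21, 377], dtype=int32), array([0.455, 0.276, 0.124]))
tray
(array([267., 179.]), array([258, 176,  25,  11,  75], dtype=int32), array([0.727, 0.085, 0.085]))
(array([289., 182.]), array([282, 177,  15,  11,  50], dtype=int32), array([0.715, 0.019, 0.085]))
(array([299., 192.]), array([284, 178,  25,  26, 132], dtype=int32), array([ 0.68 , -0.017,  0.085]))
(array([262., 189.]), array([257, 183,  12,  14,  45], dtype=int32), array([0.697, 0.096, 0.085]))
(array([253., 212.]), array([248, 207,  12,  11,  49], dtype=int32), array([0.631, 0.12 , 0.088]))
(array([397., 267.]), array([369, 222,  58,  90, 489], dtype=int32), array([ 0.479, -0.284,  0.015]))
[0.628 0.114 0.092]
[ 0.615 -0.034  0.092]
ster ((668.474365234375, 40.854339599609375), (254.73411560058594, 159.02468872070312), 86.06105041503906)
tray ((482.06756591796875, -287.6811828613281), (251.30882263183594, 143.51353454589844), 3.575559616088867)
```

View pics/crop0.png

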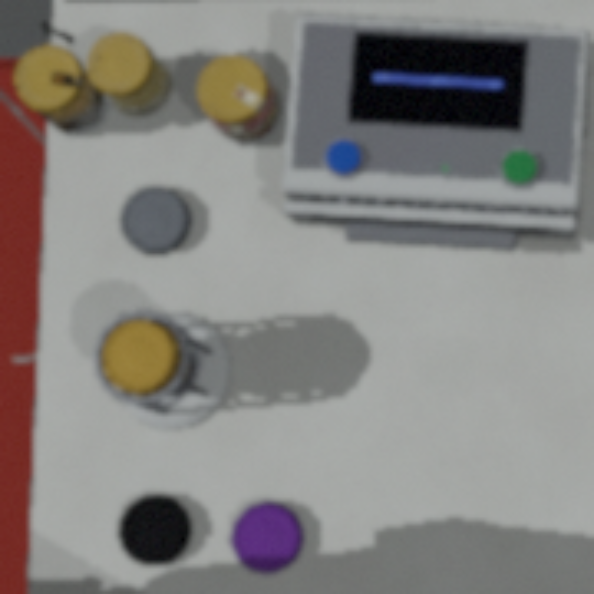

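The crop confirms the gold stack in the wire holder at crop (140,355). The discs nearby are grey, black and purple, and the jars stand along the top edge.

```bash
cat >> h.py <<'E'
def go(x,y,z,yaw=None):
    """print shift in current tool axes (units of 60mm), then turn so tool y lies at world angle yaw (deg), nearest half-turn"""
    s=get_state();M=R.from_quat(s["ee_rot"]).as_matrix();p=np.array(s["ee_pos"])
    dl=M.T@(np.array([x,y,z])-p)/.06
    a=np.degrees(np.arctan2(M[1,1],M[0,1]))
    t=None if yaw is None else np.radians((a-yaw+180)%360-180)
    print("t",round(s["t"],1),"p",p.round(4),"yaw",round(a,1),"q7",round(s["qpos"][6],2),"F",np.round(s["force"],1),"open",round(s["opening"],2),"\n shift",dl.round(2),"rows>=",np.ceil(np.linalg.norm(dl)*.06/.06),"turn",t and round(t,3))
E
python3 -c "
from h import *
go(.628,.1155,.17,-4)"
```

```text
t 0.1 p [0.2119 0.6929 0.2495] yaw 73.0 q7 -0.08 F [-0.2  0.  -0.5] open 1.0 
 shift [-9.45 -7.17  1.34] rows>= 12.0 turn 1.344
```

>>> step_arm:
  commands: [-0.675,-0.512,0.096,0,-0.675,-0.512,0.096,0,-0.675,-0.512,0.096,0,-0.675,-0.512,0.096,0,-0.675,-0.512,0.096,0,-0.675,-0.512,0.096,0,-0.675,-0.512,0.096,0]
  jaw: 1

```text
t: 0.98
ee_pos: [0.421, 0.4033, 0.2096]
ee_rot: [0.148, 0.989, -0.0, -0.0]
force: [0.6, -0.7, -0.4]
opening: -0.001
gripper_force: 0.0
```

>>> step_arm:
  commands: [-0.675,-0.512,0.096,0,-0.675,-0.512,0.096,0,-0.675,-0.512,0.096,0,-0.675,-0.512,0.096,0,-0.675,-0.512,0.096,0,-0.675,-0.512,0.096,0,-0.675,-0.512,0.096,0]

```text
t: 1.85
ee_pos: [0.6292, 0.1147, 0.1692]
ee_rot: [0.148, 0.989, -0.0, -0.0]
force: [0.4, 0.9, -0.0]
opening: 0.001
gripper_force: 0.0
```

>>> step_arm:
  commands: [0,0,0,0.168,0,0,0,0.168,0,0,0,0.168,0,0,0,0.168,0,0,0,0.168,0,0,0,0.168,0,0,0,0.168,0,0,0,0.168,0,0,0,0,0,0,0,0]

```text
t: 3.1
ee_pos: [0.6284, 0.1163, 0.1695]
ee_rot: [0.73, 0.683, -0.0, -0.0]
force: [1.1, 0.5, 0.3]
opening: 0.001
gripper_force: 0.0
```

```bash
python3 - <<'E'
from h import *
go(.628,.1155,.125,-4)
rgb,d,K,T=cam("wrist");save("w1.png",rgb);P=pts(d,K,T)
hsv=cv2.cvtColor(rgb,cv2.COLOR_RGB2HSV);H,S,V=hsv[...,0],hsv[...,1],hsv[...,2]
for b in blobs((H>105)&(H<125)&(S>150),P,60): print(b,plane(K,T,*b[0],.092))
E
```

```text
t 3.1 p [0.6284 0.1163 0.1695] yaw -3.8 q7 -0.03 F [1.1 0.5 0.3] open 0.0 
 shift [-0.01 -0.    0.74] rows>= 1.0 turn 0.004
(array([320., 256.]), array([ 294,  230,   54,   53, 2225], dtype=int32), array([0.631, 0.121, 0.09 ])) [0.63034651 0.12104926 0.092     ]
(array([441., 331.]), array([ 416,  288,   39,   88, 1216], dtype=int32), array([0.698, 0.066, 0.084])) [0.69563328 0.07153225 0.092     ]
(array([454., 354.]), array([448, 345,  15,  19,  67], dtype=int32), array([0.706, 0.05 , 0.083])) [0.70357866 0.05590565 0.092     ]
(array([434., 427.]), array([429, 420,  14,  15,  87], dtype=int32), array([ 0.695, -0.002,  0.084])) [0.6934342  0.00417642 0.092     ]
```

View pics/w1.png

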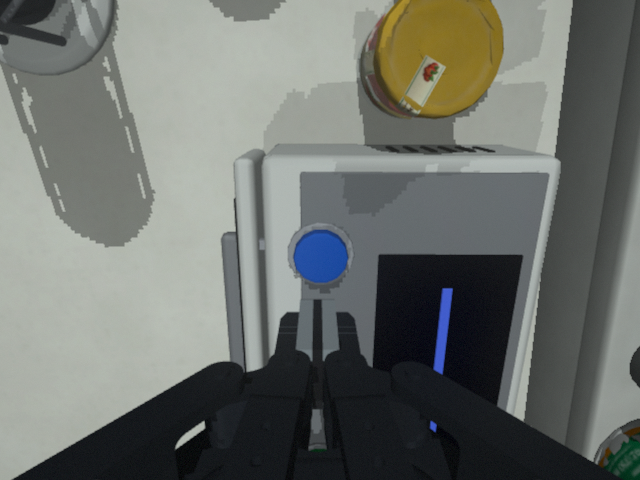

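The wrist picture shows the blue key at (320,256). The fingertips sit just beside it, so I shift slightly and press.

>>> step_arm:
  commands: [0.05,0.03,0.42,0,0,0,0.42,0,0,0,0.06,0,0,0,0.05,0,0,0,0.05,0,0,0,0.04,0,0,0,0.03,0,0,0,0,0]

```text
t: 4.15
ee_pos: [0.631, 0.119, 0.1063]
ee_rot: [0.731, 0.682, 0.001, 0.0]
force: [-0.5, -0.6, 3.9]
opening: 0.002
gripper_force: 2.2
```

>>> step_arm:
  commands: [0,0,0.03,0,0,0,0,0,0,0,0,0,0,0,-0.5,0,0,0,-0.9,0,0,0,-0.9,0,0,-0.9,0,0,0,-0.9,0,0,0,0,0,0,0,0,0,0]

```text
t: 5.4
ee_pos: [0.5232, 0.127, 0.2419]
ee_rot: [0.731, 0.682, 0.0, 0.0]
force: [0.1, 0.9, -0.2]
opening: 0.0
gripper_force: 0.0
```

>>> step_arm:
  commands: [0,0,0,0,0,0,0,0,0,0,0,0,0,0,0,0]
  jaw: -1

```text
t: 5.9
ee_pos: [0.5229, 0.1265, 0.2415]
ee_rot: [0.731, 0.682, -0.0, 0.0]
force: [0.5, 0.3, -0.1]
opening: 0.846
gripper_force: 0.0
```

```bash
cat >> h.py <<'E'
def masks(rgb):
    hsv=cv2.cvtColor(rgb,cv2.COLOR_RGB2HSV);H,S,V=hsv[...,0],hsv[...,1],hsv[...,2]
    return dict(red=((H<8)|(H>172))&(S>140)&(V>60),gold=(H>12)&(H<30)&(S>120)&(V>60))
E
python3 - <<'E'
from h import *
go(.515,.05,.25,-4)
rgb,d,K,T=cam("wrist");save("w2.png",rgb);P=pts(d,K,T)
for b in blobs(masks(rgb)["red"],P,300): print(b,plane(K,T,*b[0],.05))
rgb,d,K,T=cam("top");save("t2.png",rgb);P=pts(d,K,T)
for b in blobs(masks(rgb)["red"],P,100): 
    if 200<b[0][0]<450 and 160<b[0][1]<340: print(b,plane(K,T,*b[0],.05))
E
```

```text
t 5.9 p [0.5229 0.1265 0.2415] yaw -4.0 q7 -0.14 F [ 0.5  0.3 -0.1] open 0.85 
 shift [-1.28 -0.04 -0.14] rows>= 2.0 turn -0.0
(array([326., 214.]), array([ 287,  177,   74,   75, 3786], dtype=int32), array([0.531, 0.124, 0.046])) [0.53021662 0.12417324 0.05      ]
(array([321., 322.]), array([ 287,  258,   71,  131, 7016], dtype=int32), array([0.52 , 0.029, 0.046])) [0.51974154 0.0267296  0.05      ]
(array([255., 250.]), array([244, 241,  22,  21, 295], dtype=int32), array([0.528, 0.115, 0.048])) [0.52697876 0.11829043 0.05      ]
(array([280., 252.]), array([270, 243,  21,  20, 338], dtype=int32), array([0.52 , 0.047, 0.048])) [0.52057513 0.04696597 0.05      ]
(array([303., 255.]), array([292, 245,  22,  21, 350], dtype=int32), array([ 0.512, -0.018,  0.048])) [ 0.51138175 -0.01839986  0.05      ]
```

View pics/w2.png

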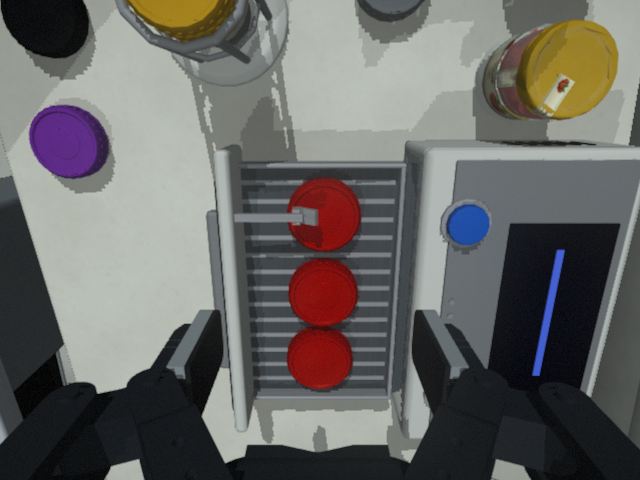

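Three red lids at (325,214), (323,292) and (320,357). A grey bar ends in a small block over the first one at (303,217), so I check it up close.

```bash
python3 - <<'E'
from h import *
rgb,d,K,T=cam("wrist");P=pts(d,K,T)
cv2.imwrite("pics/c2.png",cv2.resize(rgb[150:400,200:420,::-1],None,fx=2.4,fy=2.4,interpolation=2))
for u in range(236,345,9): print(u,P[217,u].round(3),P[200,u].round(3),rgb[217,u])
m=masks(rgb)["red"]
# back edge, panel heights, drawer extents
for u in (225,235,243,250,395,405,412,425):print(u,P[300,u].round(3))
for v in (160,165,172,395,400,405):print(v,P[v,300].round(3))
E
```

```text
236 [0.462 0.131 0.068] [0.461 0.142 0.057] [130 135 139]
245 [0.468 0.131 0.068] [0.463 0.136 0.031] [129 133 138]
254 [0.475 0.13  0.068] [0.471 0.136 0.032] [128 133 137]
263 [0.482 0.13  0.067] [0.478 0.135 0.032] [126 131 134]
272 [0.489 0.129 0.067] [0.486 0.135 0.034] [124 129 133]
281 [0.496 0.129 0.067] [0.493 0.134 0.032] [124 129 133]
290 [0.503 0.128 0.067] [0.501 0.134 0.033] [123 127 130]
299 [0.509 0.128 0.067] [0.509 0.136 0.046] [122 127 131]
308 [0.516 0.127 0.065] [0.516 0.136 0.046] [110 115 117]
317 [0.523 0.126 0.065] [0.524 0.135 0.046] [95 73 73]
326 [0.53  0.121 0.046] [0.531 0.135 0.048] [134  20  16]
335 [0.537 0.12  0.047] [0.538 0.134 0.047] [131  17  12]
344 [0.545 0.12  0.046] [0.545 0.133 0.044] [131  20  18]
225 [0.444 0.063 0.069]
235 [0.453 0.064 0.072]
243 [0.455 0.056 0.056]
250 [0.456 0.043 0.032]
395 [0.586 0.041 0.045]
405 [0.597 0.033 0.031]
412 [0.608 0.023 0.013]
425 [0.602 0.058 0.081]
160 [0.51  0.162 0.   ]
165 [0.512 0.164 0.042]
172 [0.511 0.156 0.032]
395 [ 0.494 -0.057  0.041]
400 [ 0.489 -0.098 -0.002]
405 [ 0.488 -0.105 -0.002]
```

View pics/c2.png

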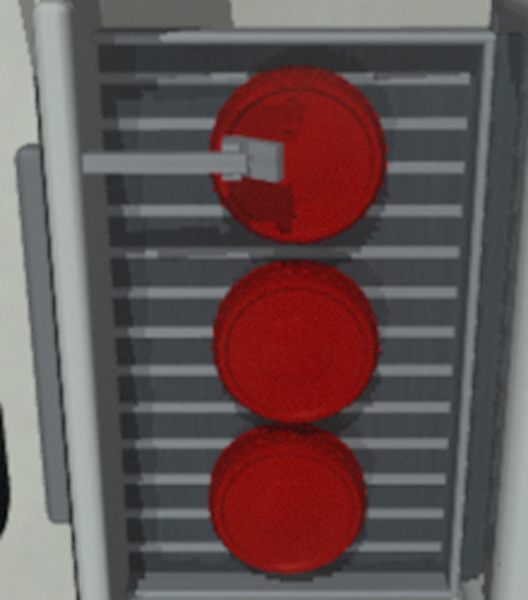

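The clip is an arm from the front panel at about z 0.06–0.068, reaching over lid 1, while lids 2 and 3 are free. I take those first, then slide lid 1 out sideways. Next I fit the lid centres from depth.

```bash
cat >> h.py <<'E'
def discs(name,color,zlo,zhi,box,r=.031,look=None):
    """centres of discs from depth points of a colour between two heights: greedy enclosing circles"""
    rgb,d,K,T=look or cam(name);P=pts(d,K,T);m=masks(rgb)[color]&(P[...,2]>zlo)&(P[...,2]<zhi)&(P[...,0]>box[0])&(P[...,0]<box[1])&(P[...,1]>box[2])&(P[...,1]<box[3])
    m=cv2.erode(m.astype(np.uint8),np.ones((3,3)) if name=="wrist" else np.ones((2,2)))
    n,l,st,c=cv2.connectedComponentsWithStats(m)
    for i in range(1,n):
        if st[i][4]>40:
            q=P[l==i];cc,rr=cv2.minEnclosingCircle((q[:,:2]*1000).astype(np.float32));print(name,color,np.round(cc,1),"r",round(rr,1),"z",np.median(q[:,2]).round(4),"zmax",np.percentile(q[:,2],95).round(4),"n",len(q),"pix",c[i].round())
    return rgb,d,K,T
E
python3 - <<'E'
from h import *
b=(.42,.62,-.1,.2)
discs("wrist","red",.042,.056,b);discs("top","red",.04,.058,b)
E
```

```text
wrist red [528.2 121.4] r 29.3 z 0.0464 zmax 0.0479 n 3141 pix [328. 215.]
wrist red [522.9  50.8] r 29.3 z 0.0463 zmax 0.0478 n 3037 pix [323. 294.]
wrist red [515.8 -15.4] r 29.2 z 0.0463 zmax 0.0478 n 2625 pix [320. 360.]
top red [522.6 118.9] r 28.9 z 0.0476 zmax 0.0526 n 236 pix [256. 250.]
top red [518.1  47.7] r 27.5 z 0.0484 zmax 0.0535 n 292 pix [280. 253.]
top red [510.2 -18.9] r 28.2 z 0.0487 zmax 0.0532 n 281 pix [303. 256.]
```

```bash
python3 -c "
from h import *
go(.514,-.017,.11,-4)"
```

```text
t 6.2 p [0.5227 0.1266 0.2417] yaw -4.0 q7 -0.14 F [-0.  -0.2 -0.2] open 1.0 
 shift [-2.4   0.02  2.19] rows>= 4.0 turn -0.0
```

>>> step_arm:
  commands: [-0.6,0.01,0,0,-0.6,0.01,0,0,-0.6,0,0.4,0,-0.6,0,0.6,0,0,0,0.6,0,0,0,0.6,0,0,0,0.4,0,0,0,0.4,0,0,0,0.2,0,0,0,0,0]
  jaw: -0.7

```text
t: 7.4
ee_pos: [0.5137, -0.0172, 0.0492]
ee_rot: [0.731, 0.682, -0.0, -0.0]
force: [0.6, 0.6, -0.4]
opening: 0.854
gripper_force: 0.0
```

>>> step_arm:
  commands: [0,0,0,0,0,0,0,0,0,0,0,0,0,0,0,0,0,0,0,0,0,0,0,0]
  jaw: 0.6

```text
t: 8.15
ee_pos: [0.5143, -0.0172, 0.0507]
ee_rot: [0.731, 0.682, 0.001, 0.001]
force: [-0.3, -0.2, 7.7]
opening: 0.7
gripper_force: 64.4
```

>>> step_arm:
  commands: [0,0,-0.2,0,0,0,-0.4,0,0,0,-0.6,0,0,0,-0.6,0,-0.8,0,0,0,-0.8,0,0,0,-0.8,0,0,0,0,0,0,0]

```text
t: 9.15
ee_pos: [0.5032, -0.1648, 0.1589]
ee_rot: [0.733, 0.68, -0.0, 0.001]
force: [0.6, 0.3, -0.1]
opening: 0.701
gripper_force: 64.6
```

```bash
cat >> h.py <<'E'
def tray():
    rgb,d,K,T=cam("top");hsv=cv2.cvtColor(rgb,cv2.COLOR_RGB2HSV);H,S,V=[hsv[...,i] for i in range(3)];P=pts(d,K,T)
    m=(H>95)&(H<125)&(S>40)&(P[...,2]<.035)&(P[...,2]>-.01)&(P[...,0]>.2)&(P[...,0]<.64)&(P[...,1]<-.13)&(P[...,1]>-.45)
    q=np.array([plane(K,T,u,v,.014)[:2] for v,u in np.argwhere(m)]);r=cv2.minAreaRect((q*1000).astype(np.float32));print("tray",r)
E
python3 -c "
from h import *
tray();go(.557,-.283,.08,93.6)"
```

```text
tray ((481.9400329589844, -287.10467529296875), (251.08987426757812, 144.3328399658203), 3.5454304218292236)
t 9.2 p [ 0.5034 -0.1624  0.1586] yaw -4.2 q7 0.47 F [0.6 0.9 0.3] open 0.7 
 shift [-1.94  1.04  1.31] rows>= 3.0 turn -1.707
```

>>> step_arm:
  commands: [-0.65,0.35,0,0,-0.65,0.35,0,0,-0.64,0.34,0,0,0,0,0,-0.17,0,0,0,-0.17,0,0,0,-0.17,0,0,0,-0.17,0,0,0,-0.17,0,0,0,-0.17,0,0,0,-0.17]

```text
t: 10.45
ee_pos: [0.5584, -0.2793, 0.1581]
ee_rot: [0.22, 0.976, 0.0, -0.0]
force: [0.2, -0.0, -0.7]
opening: 0.701
gripper_force: 64.7
```

>>> step_arm:
  commands: [0,0,0,-0.17,0,0,0,-0.17,0,0,0,-0.177,0,0,0.6,0,0,0,0.6,0,0,0,0.4,0,0,0,0,0]

```text
t: 11.32
ee_pos: [0.5575, -0.2792, 0.0604]
ee_rot: [-0.034, 0.999, 0.001, -0.002]
force: [0.5, 0.1, -0.8]
opening: 0.702
gripper_force: 64.7
```

```bash
python3 -c "
from h import *
go(.557,-.283,.0225,93.6)"
```

```text
t 11.3 p [ 0.5575 -0.2792  0.0604] yaw 93.9 q7 1.81 F [ 0.5  0.1 -0.8] open 0.7 
 shift [ 0.01 -0.06  0.63] rows>= 1.0 turn 0.006
```

>>> step_arm:
  commands: [0,-0.06,0.3,0,0,0,0.2,0,0,0,0.11,0,0,0,0.02,0,0,0,0,0,0,0,0,0]

```text
t: 12.08
ee_pos: [0.5583, -0.2849, 0.0243]
ee_rot: [-0.033, 0.999, -0.0, 0.0]
force: [0.4, -0.5, -0.2]
opening: 0.696
gripper_force: 64.7
```

>>> step_arm:
  commands: [0,0,0,0,0,0,0,0,0,0,0,0,0,0,0,0]
  jaw: -0.7

```text
t: 12.58
ee_pos: [0.5582, -0.2848, 0.0239]
ee_rot: [-0.033, 0.999, -0.0, 0.0]
force: [0.5, 0.2, -0.5]
opening: 0.849
gripper_force: 0.0
```

>>> step_arm:
  commands: [0,0,-0.3,0,0,0,-0.8,0,0,0,-0.9,0,0,0,0,0]

```text
t: 13.08
ee_pos: [0.5603, -0.2859, 0.1493]
ee_rot: [-0.033, 0.999, -0.002, 0.004]
force: [-0.4, -0.2, -0.5]
opening: 0.853
gripper_force: 0.0
```

```bash
python3 -c "
from h import *
discs('top','red',.0,.06,(.35,.64,-.4,.2));tray()
go(.521,.049,.15,-4)"
```

```text
top red [ 554.2 -286.9] r 27.7 z 0.0196 zmax 0.0236 n 219 pix [396. 243.]
top red [524.2 119.2] r 28.9 z 0.0482 zmax 0.0528 n 243 pix [256. 250.]
top red [518.1  47. ] r 28.1 z 0.0483 zmax 0.0534 n 288 pix [280. 253.]
tray ((481.8135070800781, -218.97207641601562), (26.234312057495117, 244.17098999023438), 87.77098846435547)
t 13.2 p [ 0.5583 -0.2851  0.1453] yaw 93.8 q7 1.85 F [ 0.5 -0.  -0.2] open 0.85 
 shift [ 0.25  5.6  -0.08] rows>= 6.0 turn 1.707
```

>>> step_arm:
  commands: [0.04,0.8,0,0,0.04,0.8,0,0,0.04,0.8,0,0,0.04,0.8,0,0,0.04,0.8,0,0,0.04,0.8,0,0,0.01,0.8,0,0,0,0,0,0.17,0,0,0,0.17,0,0,0,0.17]

```text
t: 14.42
ee_pos: [0.5201, 0.0495, 0.1428]
ee_rot: [0.223, 0.975, -0.001, -0.001]
force: [0.7, 0.4, -0.6]
opening: 0.85
gripper_force: 0.0
```

>>> step_arm:
  commands: [0,0,0,0.17,0,0,0,0.17,0,0,0,0.17,0,0,0,0.17,0,0,0,0.17,0,0,0,0.17,0,0,0,0.177,0,0,0,0]

```text
t: 15.42
ee_pos: [0.5202, 0.0496, 0.1429]
ee_rot: [0.731, 0.683, -0.001, -0.0]
force: [-0.6, -0.7, -0.4]
opening: 0.849
gripper_force: 0.0
```

```bash
python3 -c "
from h import *
discs('wrist','red',.035,.06,(.35,.64,-.4,.2))
go(.521,.049,.052,-4)"
```

```text
wrist red [527.8 120.6] r 30.0 z 0.0464 zmax 0.0478 n 8662 pix [327. 122.]
wrist red [522.6  51.1] r 29.9 z 0.0463 zmax 0.0477 n 7529 pix [322. 247.]
t 15.5 p [0.5204 0.0495 0.1431] yaw -3.8 q7 0.15 F [-1.3  0.2  0.5] open 0.85 
 shift [-0.01  0.01  1.52] rows>= 2.0 turn 0.004
```

>>> step_arm:
  commands: [0,0.02,0.5,0,0,0,0.5,0,0,0,0.35,0,0,0,0.17,0,0,0,0,0]

```text
t: 16.1
ee_pos: [0.5218, 0.0491, 0.0522]
ee_rot: [0.731, 0.682, -0.0, -0.0]
force: [-0.5, -1.0, -0.1]
opening: 0.848
gripper_force: 0.0
```

>>> step_arm:
  commands: [0,0,0,0,0,0,0,0,0,0,0,0,0,0,0,0,0,0,0,0,0,0,0,0]
  jaw: 0.6

```text
t: 16.85
ee_pos: [0.5223, 0.0492, 0.0538]
ee_rot: [0.731, 0.682, 0.0, 0.0]
force: [-2.2, -1.1, 6.8]
opening: 0.694
gripper_force: 63.6
```

>>> step_arm:
  commands: [0,0,-0.2,0,0,0,-0.4,0,0,0,-0.6,0,0,0,-0.6,0,-0.8,0,0,0,-0.8,0,0,0,-0.8,0,0,0,-0.8,0,0,0,0,0,0,0]

```text
t: 17.98
ee_pos: [0.5082, -0.1463, 0.162]
ee_rot: [0.733, 0.68, 0.0, 0.001]
force: [0.4, 1.1, 0.3]
opening: 0.694
gripper_force: 64.5
```

```bash
python3 -c "
from h import *
discs('top','red',.0,.18,(.35,.64,-.4,.2));tray()
go(.482,-.287,.15,93.6)"
```

```text
top red [ 553.4 -285.4] r 27.5 z 0.0195 zmax 0.024 n 253 pix [396. 241.]
top red [523.8 118.9] r 28.9 z 0.0477 zmax 0.0526 n 237 pix [256. 250.]
tray ((482.11871337890625, -287.6763610839844), (251.22525024414062, 143.16954040527344), 3.5454304218292236)
t 18.1 p [ 0.5087 -0.1423  0.1614] yaw -4.1 q7 0.46 F [0.8 0.1 0.1] open 0.7 
 shift [-2.44 -0.27  0.19] rows>= 3.0 turn -1.705
```

>>> step_arm:
  commands: [-0.81,-0.09,0,0,-0.81,-0.09,0,0,-0.82,-0.09,0,0,0,0,0,-0.17,0,0,0,-0.17,0,0,0,-0.17,0,0,0,-0.17,0,0,0,-0.17,0,0,0,-0.17,0,0,0,-0.17]

```text
t: 19.32
ee_pos: [0.4832, -0.2852, 0.161]
ee_rot: [0.219, 0.976, 0.0, 0.0]
force: [0.5, 0.1, -0.7]
opening: 0.694
gripper_force: 64.5
```

>>> step_arm:
  commands: [0,0,0,-0.17,0,0,0,-0.17,0,0,0,-0.175,0,0,0.6,0,0,0,0.6,0,0,0,0.4,0,0,0,0,0]

```text
t: 20.2
ee_pos: [0.4823, -0.285, 0.0635]
ee_rot: [-0.033, 0.999, 0.001, -0.001]
force: [-0.9, -1.2, 0.0]
opening: 0.694
gripper_force: 64.6
```

```bash
python3 -c "
from h import *
go(.480,-.287,.0255,93.6)"
```

```text
t 20.2 p [ 0.4823 -0.285   0.0635] yaw 93.8 q7 1.87 F [-0.9 -1.2  0. ] open 0.69 
 shift [ 0.04 -0.03  0.63] rows>= 1.0 turn 0.004
```

>>> step_arm:
  commands: [0.03,-0.03,0.3,0,0,0,0.2,0,0,0,0.1,0,0,0,0.02,0,0,0,0,0,0,0,0,0]

```text
t: 20.95
ee_pos: [0.4808, -0.2891, 0.0279]
ee_rot: [-0.032, 0.999, -0.0, 0.0]
force: [-0.3, 0.3, 0.2]
opening: 0.694
gripper_force: 64.6
```

>>> step_arm:
  commands: [0,0,0,0,0,0,0,0,0,0,0,0,0,0,0,0]
  jaw: -0.7

```text
t: 21.45
ee_pos: [0.4807, -0.289, 0.0275]
ee_rot: [-0.032, 0.999, -0.0, 0.0]
force: [-0.3, 0.2, -0.0]
opening: 0.85
gripper_force: 0.0
```

>>> step_arm:
  commands: [0,0,-0.3,0,0,0,-0.8,0,0,0,-0.9,0,0,0,0,0]

```text
t: 21.95
ee_pos: [0.4823, -0.2901, 0.1525]
ee_rot: [-0.032, 0.999, -0.002, 0.003]
force: [-1.8, 0.2, -0.7]
opening: 0.853
gripper_force: 0.0
```

```bash
python3 -c "
from h import *
discs('top','red',.0,.06,(.35,.64,-.4,.2))
go(.526,.118,.15,24)"
```

```text
top red [ 552.1 -285.7] r 27.7 z 0.0199 zmax 0.0246 n 203 pix [394. 241.]
top red [523.8 119. ] r 28.8 z 0.0479 zmax 0.0533 n 235 pix [256. 250.]
top red [ 472.8 -289.8] r 25.7 z 0.0193 zmax 0.0238 n 151 pix [398. 271.]
t 22.0 p [ 0.4814 -0.2896  0.1505] yaw 93.7 q7 1.9 F [ 0.1  0.2 -0.6] open 0.85 
 shift [-1.17  6.73 -0.  ] rows>= 7.0 turn 1.216
```

>>> step_arm:
  commands: [-0.15,0.84,0,0,-0.15,0.84,0,0,-0.15,0.84,0,0,-0.15,0.84,0,0,-0.15,0.84,0,0,-0.14,0.84,0,0,-0.14,0.84,0,0,-0.14,0.85,0,0,0,0,0,0.17,0,0,0,0.17]

```text
t: 23.25
ee_pos: [0.524, 0.1193, 0.1468]
ee_rot: [0.139, 0.99, -0.0, -0.001]
force: [-0.5, -0.1, 0.3]
opening: 0.852
gripper_force: 0.0
```

>>> step_arm:
  commands: [0,0,0,0.17,0,0,0,0.17,0,0,0,0.17,0,0,0,0.17,0,0,0,0.19,0,0,0,0]

```text
out of range: row 5 has 0.19, outside -0.188 to 0.188
```

```bash
python3 -c "
from h import *
r=discs('wrist','red',.035,.06,(.35,.64,-.4,.2))
save('w3.png',r[0])
go(.526,.118,.08,24)"
```

```text
wrist red [526.7 121. ] r 29.8 z 0.0464 zmax 0.0479 n 5957 pix [322. 255.]
t 23.3 p [0.524  0.119  0.1468] yaw 73.5 q7 0.96 F [ 0.6  1.1 -0.1] open 0.85 
 shift [-0.04 -0.01  1.11] rows>= 2.0 turn 0.864
```

View pics/w3.png

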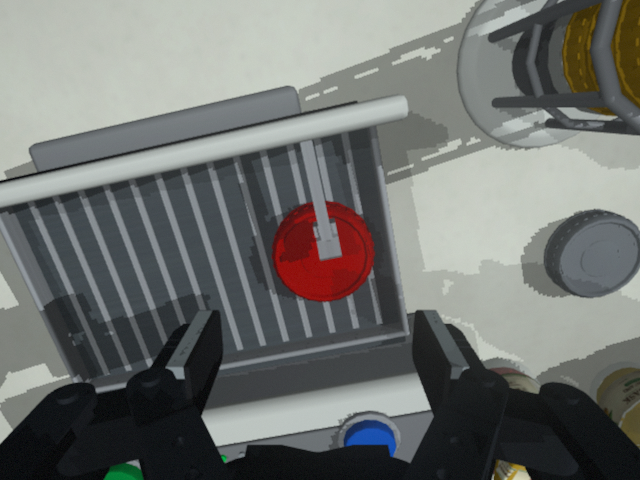

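The wrist view shows lid 1 at (323,252) under the clip arm, which runs from (308,140) to (330,250). The lids beside it are gone. A diagonal grip clear of the arm will work.

>>> step_arm:
  commands: [-0.04,0,0,0,0,0,0,0.173,0,0,0,0.173,0,0,0,0.173,0,0,0,0.173,0,0,0,0.173,0,0,0.5,0,0,0,0,0]

```text
t: 24.3
ee_pos: [0.526, 0.1174, 0.116]
ee_rot: [0.539, 0.842, -0.001, -0.001]
force: [-0.3, -0.4, -0.3]
opening: 0.852
gripper_force: 0.0
```

```bash
python3 -c "
from h import *
go(.526,.118,.053,24)
rgb=imaging.camera('wrist')[0];save('w4.png',rgb)"
```

```text
t 24.3 p [0.526  0.1174 0.116 ] yaw 24.8 q7 0.4 F [-0.3 -0.4 -0.3] open 0.85 
 shift [0.01 0.01 1.05] rows>= 2.0 turn 0.014
```

View pics/w4.png

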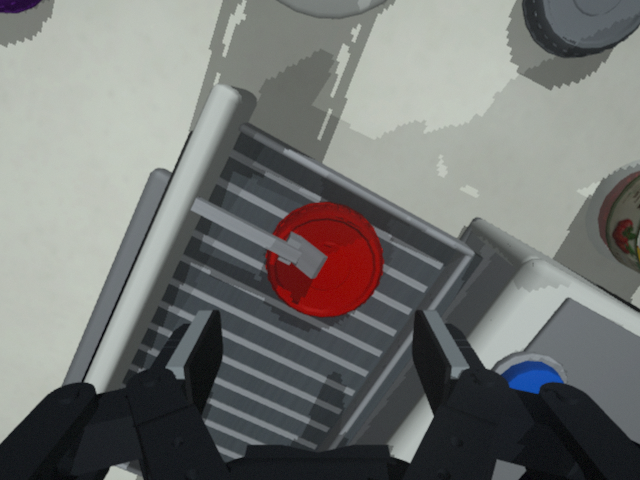

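Lid at (325,258) and bar from (195,205) to (310,255). Allowing for the bar's height, both fingers pass clear, so I go down.

>>> step_arm:
  commands: [0,0,0.4,0,0,0,0.3,0,0,0,0.2,0,0,0,0.14,0,0,0,0,0]

```text
t: 24.98
ee_pos: [0.5271, 0.1177, 0.055]
ee_rot: [0.54, 0.842, -0.0, -0.0]
force: [0.4, 0.2, -0.0]
opening: 0.851
gripper_force: 0.0
```

>>> step_arm:
  commands: [0,0,0,0,0,0,0,0,0,0,0,0,0,0,0,0,0,0,0,0,0,0,0,0]
  jaw: 0.6

```text
t: 25.72
ee_pos: [0.5273, 0.1178, 0.0562]
ee_rot: [0.54, 0.842, 0.0, 0.0]
force: [-1.0, -1.2, 7.8]
opening: 0.69
gripper_force: 62.5
```

```bash
python3 -c "
from h import *
s=get_state();p=s['ee_pos'];go(p[0]-.004,p[1]-.055,p[2],24.8)"
```

```text
t 25.7 p [0.5273 0.1178 0.0562] yaw 24.6 q7 0.43 F [-1.  -1.2  7.8] open 0.69 
 shift [-0.81 -0.44 -0.  ] rows>= 1.0 turn -0.003
```

>>> step_arm:
  commands: [0,0,-0.03,0,-0.2,-0.11,0,0,-0.2,-0.11,0,0,-0.2,-0.11,0,0,-0.2,-0.11,0,0,0,0,0,0]

```text
t: 26.48
ee_pos: [0.523, 0.0615, 0.0569]
ee_rot: [0.541, 0.841, -0.0, 0.0]
force: [-0.1, 0.5, 0.0]
opening: 0.689
gripper_force: 64.2
```

Slid free with no snagging. I lift it and carry it to the tray.

>>> step_arm:
  commands: [0,0,-0.4,0,0,0,-0.6,0,0,0,-0.7,0,0,0,0,0]

```text
t: 26.98
ee_pos: [0.5245, 0.0639, 0.1614]
ee_rot: [0.54, 0.842, 0.002, 0.002]
force: [-0.4, 0.2, -1.1]
opening: 0.692
gripper_force: 64.5
```

```bash
python3 -c "
from h import *
tray();discs('top','red',.0,.06,(.35,.64,-.4,.2))
go(.406,-.292,.15,93.6)"
```

```text
tray ((469.9737243652344, -259.5992431640625), (251.72393798828125, 144.3899688720703), 3.450404167175293)
top red [ 541.7 -259.7] r 26.2 z 0.019 zmax 0.024 n 245 pix [387. 246.]
top red [ 463.  -263.4] r 27.1 z 0.0197 zmax 0.0241 n 272 pix [389. 272.]
t 27.1 p [0.5231 0.0638 0.1589] yaw 24.7 q7 0.46 F [ 0.1  0.4 -0.8] open 0.69 
 shift [-4.57 -4.25  0.14] rows>= 7.0 turn -1.203
```

The tray was knocked about 30 mm (now centred at 0.470, -0.260) with its lids still in it, so I use the new slot.

```bash
python3 -c "
from h import *
go(.396,-.2665,.1589,93.5)"
```

```text
t 27.1 p [0.5231 0.0638 0.1589] yaw 24.7 q7 0.46 F [ 0.1  0.4 -0.8] open 0.69 
 shift [-4.12 -4.22 -0.  ] rows>= 6.0 turn -1.201
```

>>> step_arm:
  commands: [-0.515,-0.528,0,0,-0.515,-0.528,0,0,-0.515,-0.528,0,0,-0.515,-0.528,0,0,-0.515,-0.528,0,0,-0.515,-0.528,0,0,-0.515,-0.528,0,0,-0.515,-0.524,0,0,0,0,0,-0.17,0,0,0,-0.17]

```text
t: 28.32
ee_pos: [0.3952, -0.2672, 0.1575]
ee_rot: [0.388, 0.922, 0.0, -0.001]
force: [0.1, -0.5, -0.4]
opening: 0.689
gripper_force: 64.5
```

>>> step_arm:
  commands: [0,0,0,-0.17,0,0,0,-0.17,0,0,0,-0.17,0,0,0,-0.17,0,0,0,-0.18,0,0,0.5,0,0,0,0.5,0,0,0,0.5,0,0,0,0,0]

```text
t: 29.45
ee_pos: [0.3947, -0.2658, 0.0663]
ee_rot: [-0.03, 1.0, 0.002, -0.002]
force: [-0.8, 0.4, 0.5]
opening: 0.69
gripper_force: 64.6
```

```bash
python3 -c "
from h import *
tray();discs('top','red',.0,.1,(.35,.64,-.4,.2))
go(.396,-.2665,.0285,93.5)"
```

```text
tray ((469.78546142578125, -260.1068420410156), (251.07492065429688, 142.96585083007812), 3.317770481109619)
top red [ 541.  -259.9] r 26.6 z 0.0193 zmax 0.0241 n 255 pix [387. 246.]
top red [ 463.5 -263. ] r 26.5 z 0.0195 zmax 0.0242 n 142 pix [386. 271.]
t 29.6 p [ 0.3957 -0.2666  0.0685] yaw 93.4 q7 1.85 F [ 0.3  0.4 -0.1] open 0.69 
 shift [-0.01  0.    0.67] rows>= 1.0 turn -0.002
```

>>> step_arm:
  commands: [0,0,0.35,0,0,0,0.25,0,0,0,0.09,0,0,0,0,0,0,0,0,0]

```text
t: 30.18
ee_pos: [0.3963, -0.2672, 0.0282]
ee_rot: [-0.03, 1.0, -0.0, 0.0]
force: [0.1, -0.2, -0.3]
opening: 0.688
gripper_force: 64.6
```

>>> step_arm:
  commands: [0,0,0,0,0,0,0,0,0,0,0,0,0,0,0,0]
  jaw: -0.7

```text
t: 30.68
ee_pos: [0.396, -0.267, 0.0275]
ee_rot: [-0.03, 1.0, -0.0, 0.0]
force: [-0.1, -0.3, -0.9]
opening: 0.848
gripper_force: 0.0
```

>>> step_arm:
  commands: [0,0,0.06,0,0,0,0.05,0,0,0,0,0]

```text
t: 31.05
ee_pos: [0.3959, -0.2669, 0.0205]
ee_rot: [-0.03, 1.0, 0.0, -0.0]
force: [-0.1, -0.6, -0.2]
opening: 0.851
gripper_force: 0.0
```

>>> step_arm:
  commands: [0,0,0.05,0,0,0,0,0]

```text
t: 31.3
ee_pos: [0.3959, -0.267, 0.0177]
ee_rot: [-0.03, 1.0, 0.0, -0.0]
force: [1.0, 0.5, -0.1]
opening: 0.848
gripper_force: 0.0
```

>>> step_arm:
  commands: [0,0,0.04,0,0,0,0,0]

```text
t: 31.55
ee_pos: [0.396, -0.2671, 0.0154]
ee_rot: [-0.03, 1.0, 0.0, -0.0]
force: [0.6, -0.1, -0.1]
opening: 0.85
gripper_force: 0.0
```

>>> step_arm:
  commands: [0,0,0.04,0,0,0,0,0]

```text
t: 31.8
ee_pos: [0.396, -0.2671, 0.0144]
ee_rot: [-0.03, 1.0, -0.0, 0.001]
force: [-2.2, 2.8, 24.1]
opening: 0.855
gripper_force: 11.8
```

>>> step_arm:
  commands: [0,0,-0.4,0,0,0,-0.9,0,0,0,-0.9,0,0,0,-0.9,0,0,0,0,0]

```text
t: 32.42
ee_pos: [0.3973, -0.2676, 0.2028]
ee_rot: [-0.029, 1.0, -0.001, 0.003]
force: [-1.0, 0.3, 0.2]
opening: 0.85
gripper_force: 0.0
```

```bash
python3 -c "
from h import *
discs('top','red',.0,.1,(.3,.64,-.4,.2));discs('top','gold',.09,.14,(.4,.52,.2,.34))
go(.458,.278,.20,86)"
```

```text
top red [ 540.9 -259.4] r 26.9 z 0.0196 zmax 0.024 n 258 pix [387. 246.]
top red [ 463.  -263.3] r 26.4 z 0.0194 zmax 0.0245 n 245 pix [388. 272.]
top red [ 380.2 -265.5] r 22.9 z 0.0195 zmax 0.0243 n 106 pix [391. 303.]
top gold [454.8 276.6] r 28.6 z 0.124 zmax 0.1284 n 331 pix [193. 273.]
t 32.5 p [ 0.3958 -0.2671  0.1996] yaw 93.4 q7 1.76 F [ 0.2 -0.9 -0.3] open 0.86 
 shift [-1.57  9.01 -0.01] rows>= 10.0 turn 0.129
```

>>> step_arm:
  commands: [-0.5,0.8,0,0,-0.5,0.8,0,0,-0.5,0.8,0,0,-0.2,0.9,0,0,0,0.95,0,0,0,0.95,0,0,0,0.95,0,0,0,0.95,0,0,0,0.95,0,0,0.13,0.95,0,0]

```text
t: 33.78
ee_pos: [0.4572, 0.2792, 0.1972]
ee_rot: [-0.03, 1.0, -0.001, -0.001]
force: [1.6, 0.1, 0.2]
opening: 0.852
gripper_force: 0.0
```

>>> step_arm:
  commands: [0,0,0,0.13,0,0,0,0]

```text
t: 34.02
ee_pos: [0.4569, 0.2778, 0.1974]
ee_rot: [0.034, 0.999, -0.001, -0.001]
force: [0.4, -0.3, 0.1]
opening: 0.847
gripper_force: 0.0
```

```bash
python3 -c "
from h import *
r=discs('wrist','gold',.10,.14,(.4,.52,.2,.34));discs('top','red',.0,.1,(.3,.64,-.4,.2));tray()
cv2.imwrite('pics/w5.png',r[0][...,::-1])
go(.458,.278,.16,86)"
```

```text
wrist gold [456.8 280.2] r 30.0 z 0.1224 zmax 0.1239 n 9237 pix [324. 263.]
top red [ 541.5 -259.2] r 26.4 z 0.0195 zmax 0.024 n 251 pix [387. 246.]
top red [ 464.  -262.9] r 26.8 z 0.0198 zmax 0.0242 n 256 pix [389. 272.]
top red [ 389.2 -269.6] r 26.6 z 0.0193 zmax 0.0238 n 265 pix [392. 298.]
tray ((469.83953857421875, -259.73529052734375), (251.40487670898438, 142.95127868652344), 3.3578484058380127)
t 34.2 p [0.4579 0.2766 0.1982] yaw 86.0 q7 0.54 F [-0.4 -0.1 -0.1] open 0.85 
 shift [-0.    0.02  0.64] rows>= 1.0 turn 0.001
```

View pics/w5.png

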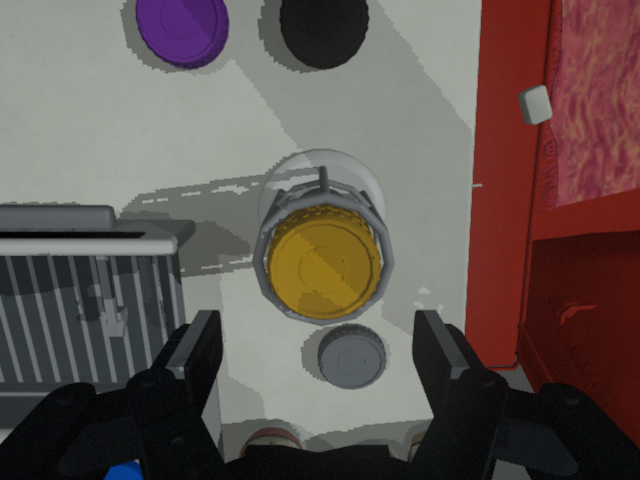

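Three red lids lie in the tray and the drawer is empty. The gold lid is at (325,265) inside the ring, so I grip it just above the ring.

>>> step_arm:
  commands: [0.01,0.03,0.5,0,0,0,0.4,0,0,0,0.2,0,0,0,0.02,0,0,0,0,0,0,0,0,0]

```text
t: 34.92
ee_pos: [0.458, 0.2796, 0.1326]
ee_rot: [0.035, 0.999, 0.0, 0.001]
force: [-0.4, -0.3, -0.4]
opening: 0.85
gripper_force: 0.0
```

>>> step_arm:
  commands: [0,0,0,0,0,0,0,0,0,0,0,0,0,0,0,0,0,0,0,0,0,0,0,0]
  jaw: 0.6

```text
t: 35.67
ee_pos: [0.4576, 0.2794, 0.1318]
ee_rot: [0.035, 0.999, -0.0, 0.0]
force: [-0.9, -0.0, -0.4]
opening: 0.69
gripper_force: 64.1
```

```bash
python3 -c "
from h import *
discs('top','gold',.09,.15,(.4,.52,.2,.34))
go(.457,.278,.131,86)"
```

```text
t 35.7 p [0.4576 0.2794 0.1318] yaw 85.9 q7 0.46 F [ 1.3  0.5 -0.2] open 0.69 
 shift [ 0.01 -0.02  0.01] rows>= 1.0 turn -0.001
```

>>> step_arm:
  commands: [0,0,-0.1,0,0,0,-0.2,0,0,0,-0.4,0,0,0,-0.5,0,0,0,0,0]

```text
t: 36.35
ee_pos: [0.4585, 0.28, 0.2065]
ee_rot: [0.036, 0.999, 0.001, 0.002]
force: [1.0, 1.0, -0.5]
opening: 0.686
gripper_force: 64.3
```

```bash
python3 -c "
from h import *
discs('top','gold',.08,.24,(.4,.52,.2,.34))
go(.551,.090,.20,86)"
```

```text
t 36.4 p [0.458  0.2795 0.2053] yaw 85.9 q7 0.54 F [ 0.3 -0.3 -0.3] open 0.69 
 shift [-1.77 -3.04  0.09] rows>= 4.0 turn -0.001
```

>>> step_arm:
  commands: [-0.35,-0.61,0,0,-0.35,-0.61,0,0,-0.35,-0.61,0,0,-0.35,-0.61,0,0,-0.37,-0.6,0,0,0,0,0.7,0,0,0,0.7,0,0,0,0.5,0,0,0,0,0]

```text
t: 37.52
ee_pos: [0.5489, 0.0897, 0.0876]
ee_rot: [0.035, 0.999, -0.001, -0.003]
force: [0.3, 1.7, -0.5]
opening: 0.689
gripper_force: 64.5
```

```bash
python3 -c "
from h import *
go(.551,.090,.06,86)
r=discs('wrist','gold',.03,.13,(.45,.65,.0,.2));cv2.imwrite('pics/w6.png',r[0][...,::-1])"
```

```text
t 37.5 p [0.5489 0.0897 0.0876] yaw 86.0 q7 0.82 F [ 0.3  1.7 -0.5] open 0.69 
 shift [-0.04  0.01  0.46] rows>= 1.0 turn -0.0
wrist gold [546.8  88.6] r 30.2 z 0.076 zmax 0.0774 n 17700 pix [317. 319.]
```

View pics/w6.png

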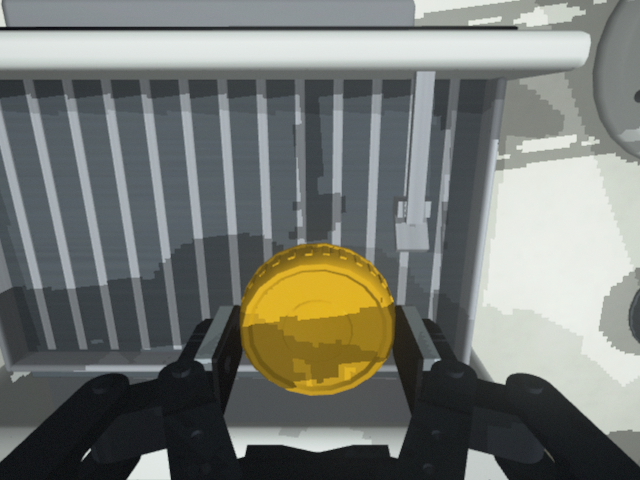

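The held gold lid at (317,319) is clear of the clip tip at (412,240), so I lower it.

>>> step_arm:
  commands: [0,0,0.25,0,0,0,0.15,0,0,0,0.06,0,0,0,0,0,0,0,0,0]

```text
t: 38.2
ee_pos: [0.5508, 0.09, 0.0625]
ee_rot: [0.035, 0.999, 0.0, 0.0]
force: [-0.0, 0.3, -0.5]
opening: 0.685
gripper_force: 64.5
```

>>> step_arm:
  commands: [0,0,0.02,0,0,0,0.02,0,0,0,0,0]

```text
t: 38.58
ee_pos: [0.5506, 0.0899, 0.0598]
ee_rot: [0.035, 0.999, -0.0, -0.0]
force: [0.0, -0.7, -0.0]
opening: 0.689
gripper_force: 64.5
```

>>> step_arm:
  commands: [0,0,0.02,0,0,0,0,0]

```text
t: 38.83
ee_pos: [0.5506, 0.0899, 0.0586]
ee_rot: [0.035, 0.999, -0.0, -0.0]
force: [-0.1, -0.1, 0.5]
opening: 0.689
gripper_force: 64.5
```

>>> step_arm:
  commands: [0,0,0,0,0,0,0,0,0,0,0,0,0,0,0,0]
  jaw: -0.7

```text
t: 39.33
ee_pos: [0.5507, 0.09, 0.0587]
ee_rot: [0.035, 0.999, -0.0, 0.0]
force: [-0.1, 1.1, -1.2]
opening: 0.851
gripper_force: 0.0
```

>>> step_arm:
  commands: [0,0,-0.4,0,0,0,-0.8,0,0,0,-0.9,0,0,0,0,0]

```text
t: 39.83
ee_pos: [0.5525, 0.0904, 0.1885]
ee_rot: [0.036, 0.999, 0.001, 0.003]
force: [0.3, -0.2, -0.4]
opening: 0.848
gripper_force: 0.0
```

```bash
python3 -c "
from h import *
r=discs('wrist','gold',.03,.13,(.45,.65,-.1,.2))
discs('top','gold',.02,.14,(.4,.64,.0,.34))
go(.457,.279,.20,86)"
```

```text
wrist gold [550.   89.3] r 30.1 z 0.0464 zmax 0.0479 n 5589 pix [316. 223.]
top gold [454.4 277.3] r 29.0 z 0.1237 zmax 0.1284 n 329 pix [193. 273.]
t 39.9 p [0.5507 0.0896 0.1851] yaw 85.9 q7 0.9 F [-0.1  1.2  0.2] open 0.85 
 shift [ 1.78  3.04 -0.25] rows>= 4.0 turn -0.001
```

>>> step_arm:
  commands: [0.35,0.6,0,0,0.35,0.6,0,0,0.35,0.6,0,0,0.35,0.6,0,0,0.36,0.64,0,0,0,0,0,0,0,0,0.4,0,0,0,0.3,0,0,0,0,0]

```text
t: 41.05
ee_pos: [0.4574, 0.2779, 0.1406]
ee_rot: [0.036, 0.999, -0.002, -0.002]
force: [-0.4, -0.3, 0.7]
opening: 0.844
gripper_force: 0.0
```

```bash
python3 -c "
from h import *
discs('wrist','gold',.10,.14,(.4,.52,.2,.34))
go(.4575,.2795,.1318,86)"
```

```text
wrist gold [456.3 280.2] r 30.0 z 0.1223 zmax 0.1237 n 15863 pix [325. 313.]
t 41.1 p [0.4579 0.2784 0.1416] yaw 85.9 q7 0.47 F [0.4 0.1 0.4] open 0.85 
 shift [0.01 0.02 0.16] rows>= 1.0 turn -0.001
```

>>> step_arm:
  commands: [0.01,0.02,0.1,0,0,0,0.06,0,0,0,0,0,0,0,0,0]

```text
t: 41.6
ee_pos: [0.4578, 0.2806, 0.1333]
ee_rot: [0.035, 0.999, 0.0, 0.0]
force: [-0.2, -0.1, 0.6]
opening: 0.85
gripper_force: 0.0
```

>>> step_arm:
  commands: [0,0,0,0,0,0,0,0,0,0,0,0,0,0,0,0,0,0,0,0,0,0,0,0]
  jaw: 0.6

```text
t: 42.35
ee_pos: [0.4577, 0.2806, 0.133]
ee_rot: [0.035, 0.999, 0.0, 0.0]
force: [0.5, 0.0, 0.6]
opening: 0.68
gripper_force: 64.0
```

>>> step_arm:
  commands: [0,0,-0.1,0,0,0,-0.2,0,0,0,-0.4,0,0,0,-0.5,0,0,0,0,0]

```text
t: 42.98
ee_pos: [0.4586, 0.2813, 0.2078]
ee_rot: [0.036, 0.999, 0.001, 0.002]
force: [0.1, 0.1, 0.1]
opening: 0.685
gripper_force: 64.2
```

```bash
python3 -c "
from h import *
discs('wrist','gold',.10,.24,(.4,.52,.2,.34))
go(.542,.0023,.20,86)"
```

```text
wrist gold [456.9 280.4] r 30.0 z 0.1954 zmax 0.197 n 21387 pix [317. 302.]
t 43.0 p [0.4582 0.2808 0.2065] yaw 85.9 q7 0.53 F [0.1 0.  0.8] open 0.69 
 shift [-1.72 -4.53  0.11] rows>= 5.0 turn -0.001
```

>>> step_arm:
  commands: [-0.28,-0.75,0,0,-0.29,-0.75,0,0,-0.29,-0.76,0,0,-0.29,-0.76,0,0,-0.29,-0.76,0,0,-0.28,-0.75,0,0,0,0,0.7,0,0,0,0.7,0,0,0,0.6,0,0,0,0,0]

```text
t: 44.28
ee_pos: [0.5395, 0.0022, 0.0826]
ee_rot: [0.035, 0.999, -0.0, -0.003]
force: [-0.3, -0.4, -0.4]
opening: 0.688
gripper_force: 64.5
```

```bash
python3 -c "
from h import *
discs('wrist','gold',.03,.13,(.45,.65,-.1,.2))
go(.542,.0023,.0588,86)"
```

```text
wrist gold [549.1  88.1] r 30.4 z 0.0462 zmax 0.0477 n 13916 pix [511. 302.]
wrist gold [537.6   1. ] r 30.3 z 0.0706 zmax 0.072 n 17612 pix [317. 319.]
t 44.3 p [0.5405 0.0024 0.0842] yaw 86.0 q7 0.95 F [0.7 0.2 0.3] open 0.69 
 shift [-0.03  0.    0.42] rows>= 1.0 turn -0.0
```

>>> step_arm:
  commands: [0,0,0.22,0,0,0,0.14,0,0,0,0.06,0,0,0,0,0,0,0,0,0]

```text
t: 44.95
ee_pos: [0.5416, 0.0022, 0.0601]
ee_rot: [0.035, 0.999, 0.0, 0.0]
force: [0.7, -0.7, -0.5]
opening: 0.68
gripper_force: 64.5
```

>>> step_arm:
  commands: [0,0,0.01,0,0,0,0,0]

```text
t: 45.2
ee_pos: [0.5415, 0.0021, 0.0594]
ee_rot: [0.035, 0.999, -0.0, 0.0]
force: [0.6, -0.6, -0.3]
opening: 0.687
gripper_force: 64.5
```

>>> step_arm:
  commands: [0,0,0,0,0,0,0,0,0,0,0,0,0,0,0,0]
  jaw: -0.7

```text
t: 45.7
ee_pos: [0.5414, 0.0022, 0.0593]
ee_rot: [0.035, 0.999, -0.0, 0.0]
force: [-1.4, -0.9, 0.6]
opening: 0.848
gripper_force: 0.0
```

>>> step_arm:
  commands: [0,0,-0.4,0,0,0,-0.8,0,0,0,-0.9,0,0,0,0,0]

```text
t: 46.2
ee_pos: [0.5432, 0.0023, 0.189]
ee_rot: [0.036, 0.999, 0.0, 0.003]
force: [0.5, -1.2, -0.3]
opening: 0.851
gripper_force: 0.0
```

```bash
python3 -c "
from h import *
discs('wrist','gold',.03,.13,(.45,.65,-.1,.2))
go(.4575,.2795,.2,86)"
```

```text
wrist gold [540.4   1.7] r 29.8 z 0.0464 zmax 0.0479 n 5549 pix [317. 223.]
wrist gold [549.2  88.1] r 30.0 z 0.0464 zmax 0.0479 n 5729 pix [442. 226.]
t 46.2 p [0.5422 0.002  0.187 ] yaw 85.9 q7 1.05 F [ 0.5  1.  -0.3] open 0.85 
 shift [ 1.74  4.51 -0.22] rows>= 5.0 turn -0.002
```

>>> step_arm:
  commands: [0.29,0.75,0,0,0.29,0.75,0,0,0.29,0.75,0,0,0.29,0.75,0,0,0.29,0.75,0,0,0.29,0.76,0,0,0,0,0,0,0,0,0.4,0,0,0,0.3,0,0,0,0,0]

```text
t: 47.5
ee_pos: [0.4557, 0.2779, 0.1414]
ee_rot: [0.036, 0.999, -0.001, -0.002]
force: [0.0, 0.3, 0.1]
opening: 0.852
gripper_force: 0.0
```

```bash
python3 -c "
from h import *
discs('wrist','gold',.10,.14,(.4,.52,.2,.34))
go(.4575,.2795,.1318,86)"
```

```text
wrist gold [456.7 280.2] r 30.1 z 0.1223 zmax 0.1238 n 15352 pix [325. 317.]
t 47.5 p [0.4561 0.2784 0.1423] yaw 85.9 q7 0.47 F [ 0.8  0.3 -0.9] open 0.85 
 shift [-0.02  0.02  0.18] rows>= 1.0 turn -0.001
```

>>> step_arm:
  commands: [-0.02,0.02,0.1,0,0,0,0.07,0,0,0,0,0,0,0,0,0]

```text
t: 48.05
ee_pos: [0.4577, 0.2807, 0.1332]
ee_rot: [0.035, 0.999, 0.0, 0.0]
force: [0.7, -0.3, 0.4]
opening: 0.856
gripper_force: 0.0
```

>>> step_arm:
  commands: [0,0,0,0,0,0,0,0,0,0,0,0,0,0,0,0,0,0,0,0,0,0,0,0]
  jaw: 0.6

```text
t: 48.8
ee_pos: [0.4577, 0.2806, 0.1331]
ee_rot: [0.035, 0.999, -0.0, 0.0]
force: [0.1, 0.2, -0.0]
opening: 0.688
gripper_force: 64.0
```

>>> step_arm:
  commands: [0,0,-0.1,0,0,0,-0.2,0,0,0,-0.4,0,0,0,-0.5,0,0,0,0,0]

```text
t: 49.42
ee_pos: [0.4586, 0.2813, 0.2078]
ee_rot: [0.036, 0.999, 0.001, 0.002]
force: [0.1, -0.1, -0.4]
opening: 0.686
gripper_force: 64.2
```

```bash
python3 -c "
from h import *
discs('wrist','gold',.06,.24,(.4,.52,.2,.34))
go(.496,.050,.20,86)"
```

```text
wrist gold [457.  280.7] r 29.8 z 0.1957 zmax 0.1971 n 17274 pix [317. 319.]
t 49.5 p [0.4582 0.2808 0.2065] yaw 85.9 q7 0.53 F [ 0.4  0.2 -0.2] open 0.69 
 shift [-0.9  -3.79  0.1 ] rows>= 4.0 turn -0.001
```

>>> step_arm:
  commands: [-0.18,-0.75,0,0,-0.18,-0.76,0,0,-0.18,-0.76,0,0,-0.18,-0.76,0,0,-0.18,-0.76,0,0,0,0,0.7,0,0,0,0.7,0,0,0,0.5,0,0,0,0,0]

```text
t: 50.6
ee_pos: [0.4939, 0.0499, 0.0891]
ee_rot: [0.035, 0.999, -0.001, -0.002]
force: [0.1, 0.5, -0.7]
opening: 0.687
gripper_force: 64.5
```

```bash
python3 -c "
from h import *
discs('wrist','gold',.03,.13,(.4,.65,-.1,.2))
go(.496,.050,.0595,86)"
```

```text
wrist gold [527.   48.3] r 64.1 z 0.0767 zmax 0.0784 n 23866 pix [318. 341.]
wrist gold [521.6 -20.5] r 5.5 z 0.043 zmax 0.0457 n 55 pix [180. 350.]
t 50.6 p [0.4947 0.0501 0.0904] yaw 86.0 q7 0.82 F [ 0.1  0.3 -0.1] open 0.69 
 shift [-0.02  0.    0.51] rows>= 1.0 turn -0.0
```

>>> step_arm:
  commands: [-0.02,0,0.25,0,0,0,0.18,0,0,0,0.08,0,0,0,0,0,0,0,0,0]

```text
t: 51.28
ee_pos: [0.4968, 0.0499, 0.0607]
ee_rot: [0.035, 0.999, 0.0, 0.0]
force: [0.2, 0.3, -0.6]
opening: 0.688
gripper_force: 64.5
```

>>> step_arm:
  commands: [0,0,0.01,0,0,0,0,0]

```text
t: 51.52
ee_pos: [0.4968, 0.0499, 0.06]
ee_rot: [0.035, 0.999, 0.0, 0.0]
force: [-0.2, 0.1, -0.7]
opening: 0.685
gripper_force: 64.5
```

>>> step_arm:
  commands: [0,0,0,0,0,0,0,0,0,0,0,0,0,0,0,0]
  jaw: -0.7

```text
t: 52.02
ee_pos: [0.4967, 0.0499, 0.0599]
ee_rot: [0.035, 0.999, 0.0, 0.0]
force: [0.1, 0.3, -1.1]
opening: 0.85
gripper_force: 0.0
```

>>> step_arm:
  commands: [0,0,-0.4,0,0,0,-0.8,0,0,0,-0.9,0,0,0,0,0]

```text
t: 52.52
ee_pos: [0.4984, 0.0501, 0.1893]
ee_rot: [0.036, 0.999, 0.001, 0.003]
force: [0.4, 0.3, -1.6]
opening: 0.848
gripper_force: 0.0
```

```bash
python3 -c "
from h import *
r=discs('wrist','gold',.03,.13,(.4,.65,-.1,.2));cv2.imwrite('pics/w7.png',r[0][...,::-1])
discs('top','gold',.05,.14,(.4,.52,.2,.34))
P=pts(*r[1:])
for v in (0,30,60,90,110):print(v,P[v,317].round(3),r[0][v,317])
go(.40,.12,.12,86)"
```

```text
wrist gold [518.6  26.2] r 62.0 z 0.0464 zmax 0.0479 n 10409 pix [288. 253.]
wrist gold [549.2  88.8] r 29.8 z 0.0464 zmax 0.0479 n 4903 pix [375. 289.]
0 [ 0.35   0.06  -0.001] [175 180 171]
30 [ 0.368  0.059 -0.001] [176 178 172]
60 [ 0.388  0.057 -0.001] [177 182 173]
90 [ 0.407  0.056 -0.002] [176 182 174]
110 [ 0.421  0.055 -0.002] [177 181 172]
t 52.6 p [0.4968 0.0495 0.1863] yaw 85.9 q7 0.93 F [ 0.  -0.2 -0.2] open 0.85 
 shift [1.69 1.06 1.1 ] rows>= 3.0 turn -0.002
```

View pics/w7.png

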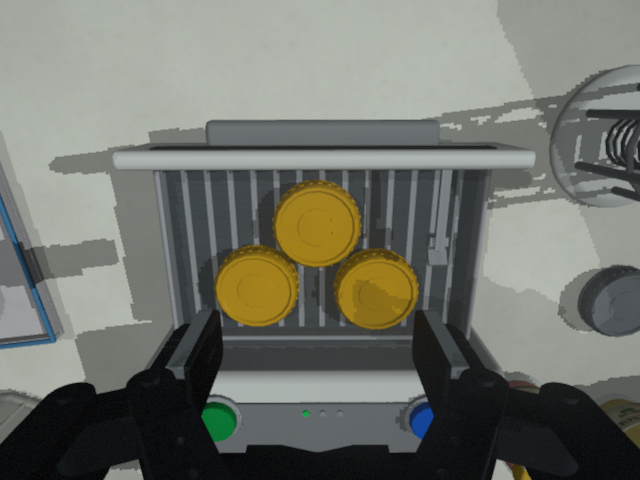

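Three gold lids lie flat in the drawer at (317,223), (257,286) and (376,289), and the holder on the right is empty. The handle is at (323,132).

>>> step_arm:
  commands: [0.34,0.2,0,0,0.34,0.2,0,0,0.34,0.2,0,0,0.34,0.2,0,0,0.33,0.2,0,0,0,0,0.4,0,0,0,0.4,0,0,0,0,0]
  jaw: 1

```text
t: 53.62
ee_pos: [0.3983, 0.1166, 0.1359]
ee_rot: [0.035, 0.999, -0.001, -0.002]
force: [-0.2, 0.0, 0.6]
opening: -0.002
gripper_force: 0.0
```

```bash
python3 -c "
from h import *
rgb,d,K,T=cam('top');P=pts(d,K,T)
m=(P[...,2]>.03)&(P[...,2]<.06)&(P[...,0]>.40)&(P[...,0]<.46)&(P[...,1]>-.05)&(P[...,1]<.14)
for y in (-.02,0,.02,.04):
  k=m&(abs(P[...,1]-y)<.008);print(y,P[k][:,0].min().round(4) if k.any() else None,k.sum())
go(.405,.11,.09,86);print(get_state()['qpos'].round(2))"
```

```text
-0.02 0.4203 28
0 0.4202 49
0.02 0.421 49
0.04 0.4237 46
t 53.7 p [0.3988 0.1168 0.1368] yaw 86.0 q7 0.61 F [0.1 0.3 0.7] open -0.0 
 shift [-0.11 -0.1   0.78] rows>= 1.0 turn 0.0
[-0.17  0.46 -0.35  2.37  0.44  0.36  0.61]
```

>>> step_arm:
  commands: [0,0,0.4,0,0,0,0.4,0,0,0,0.4,0,0,0,0.24,0,0,0,0,0]

```text
t: 54.3
ee_pos: [0.4, 0.1167, 0.0525]
ee_rot: [0.035, 0.999, -0.001, -0.0]
force: [-0.1, -0.5, 0.1]
opening: -0.002
gripper_force: 0.0
```

```bash
python3 -c "
from h import *
go(.425,.115,.049,86);print(get_state()['qpos'].round(2))
rgb,d,K,T=cam('side');cv2.imwrite('pics/s8.png',cv2.resize(rgb[120:300,200:420,::-1],None,fx=3,fy=3))"
```

```text
t 54.3 p [0.4    0.1167 0.0525] yaw 86.0 q7 0.2 F [-0.1 -0.5  0.1] open -0.0 
 shift [-0.42  0.    0.06] rows>= 1.0 turn 0.0
[-0.32  0.64 -0.14  2.44  0.87  0.11  0.2 ]
```

View pics/s8.png

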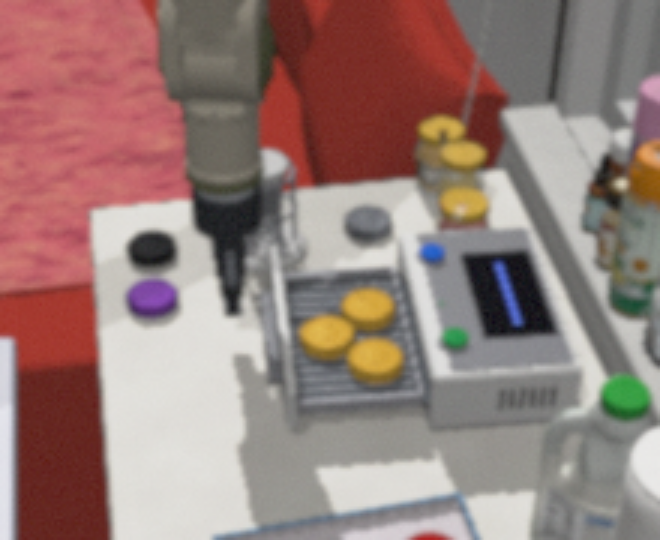

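The side view shows the closed fingers at (232,305), standing just in front of the handle. I push slowly.

>>> step_arm:
  commands: [-0.1,0,0.03,0,-0.1,0,0,0,-0.1,0,0,0,-0.1,0,0,0,-0.12,0,0,0,-0.12,0,0,0,-0.12,0,0,0,-0.12,0,0,0,-0.12,0,0,0,-0.12,0,0,0]

```text
t: 55.6
ee_pos: [0.4673, 0.1119, 0.051]
ee_rot: [0.035, 0.999, -0.0, -0.0]
force: [-4.5, 0.5, 3.0]
opening: 0.001
gripper_force: 2.5
```

>>> step_arm:
  commands: [-0.12,0,0,0,-0.12,0,0,0,-0.12,0,0,0,-0.12,0,0,0,-0.12,0,0,0,-0.12,0,0,0,-0.1,0,0,0,-0.1,0,0,0,-0.1,0,0,0,0,0,0,0]

```text
t: 56.85
ee_pos: [0.5284, 0.1076, 0.051]
ee_rot: [0.036, 0.999, -0.0, 0.0]
force: [-4.1, 0.3, 3.2]
opening: 0.0
gripper_force: 2.4
```

```bash
python3 -c "
from h import *
go(.554,.106,.051,86)"
```

```text
t 56.9 p [0.5284 0.1076 0.051 ] yaw 85.9 q7 0.47 F [-4.1  0.3  3.2] open 0.0 
 shift [-0.43  0.   -0.  ] rows>= 1.0 turn -0.001
```

>>> step_arm:
  commands: [-0.05,0,0,0,-0.05,0,0,0,-0.05,0,0,0,-0.04,0,0,0,-0.04,0,0,0,-0.04,0,0,0,-0.04,0,0,0,-0.04,0,0,0,0,0,0,0]

```text
t: 57.98
ee_pos: [0.5476, 0.1062, 0.0508]
ee_rot: [0.035, 0.999, -0.001, -0.001]
force: [-7.7, 1.1, 3.0]
opening: -0.004
gripper_force: 4.1
```

>>> step_arm:
  commands: [-0.03,0,0,0,-0.03,0,0,0,0,0,0,0]

```text
t: 58.35
ee_pos: [0.5513, 0.1059, 0.0508]
ee_rot: [0.035, 0.999, -0.001, -0.001]
force: [-6.8, 1.4, 3.2]
opening: -0.002
gripper_force: 3.9
```

>>> step_arm:
  commands: [-0.03,0,0,0,-0.03,0,0,0,0,0,0,0]

```text
t: 58.72
ee_pos: [0.5553, 0.1056, 0.0507]
ee_rot: [0.035, 0.999, -0.001, -0.001]
force: [-6.3, 1.4, 1.7]
opening: -0.001
gripper_force: 3.1
```

>>> step_arm:
  commands: [-0.03,0,0,0,-0.03,0,0,0,0,0,0,0]

```text
t: 59.1
ee_pos: [0.5584, 0.1055, 0.0507]
ee_rot: [0.035, 0.999, -0.001, -0.001]
force: [-7.7, 1.6, 3.4]
opening: -0.002
gripper_force: 4.0
```

>>> step_arm:
  commands: [-0.03,0,0,0,0,0,0,0]

```text
t: 59.35
ee_pos: [0.5585, 0.1054, 0.0507]
ee_rot: [0.035, 0.999, -0.001, -0.002]
force: [-12.9, 2.2, 7.8]
opening: 0.0
gripper_force: 6.9
```

>>> step_arm:
  commands: [0.05,0,0,0,0.1,0,0,0,0.3,0,0,0,0.4,0,0,0,0,0,-0.6,0,0,0,-0.9,0,0,0,-0.6,0,0,0,0,0]

```text
t: 60.35
ee_pos: [0.513, 0.1092, 0.1798]
ee_rot: [0.036, 0.999, 0.0, 0.003]
force: [-0.3, -0.0, 0.1]
opening: -0.006
gripper_force: 0.0
```

```bash
python3 - <<'E'
from h import *
rgb,d,K,T=cam('wrist');cv2.imwrite('pics/w9.png',rgb[...,::-1])
rgb,d,K,T=cam('top');P=pts(d,K,T);hsv=cv2.cvtColor(rgb,cv2.COLOR_RGB2HSV);H,S=hsv[...,0],hsv[...,1]
for b in blobs((H>50)&(H<85)&(S>120)&(P[...,0]<.66)&(P[...,1]>-.1),P,25): print(b)
discs('top','red',.0,.1,(.3,.64,-.4,.2))
go(.618,-.0305,.16,86)
E
```

```text
(array([307., 215.]), array([303, 211,   9,   9,  64], dtype=int32), array([ 0.618, -0.032,  0.092]))
top red [ 541.7 -258.8] r 26.7 z 0.0195 zmax 0.0241 n 247 pix [387. 246.]
top red [ 463.1 -264.1] r 27.1 z 0.0192 zmax 0.0245 n 256 pix [389. 273.]
top red [ 389.7 -269.9] r 26.4 z 0.0197 zmax 0.0248 n 272 pix [392. 298.]
t 60.5 p [0.5109 0.1085 0.1765] yaw 85.9 q7 0.64 F [0.3 0.1 0.8] open -0.0 
 shift [-1.95 -2.18  0.28] rows>= 3.0 turn -0.002
```

View pics/w9.png

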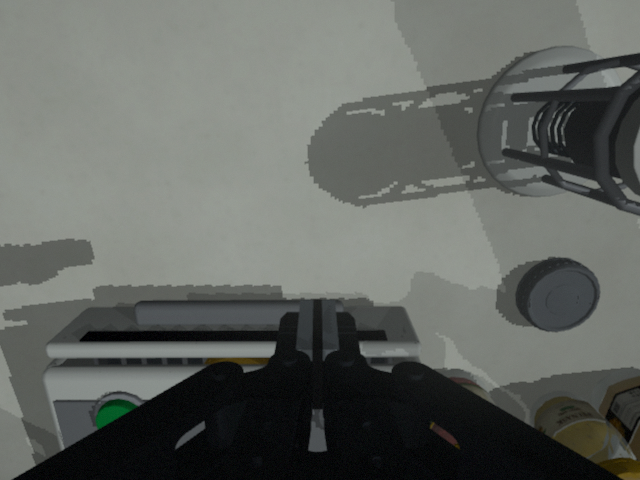

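There seems to be a gap behind the front panel (floor bars at (130,358), gold at (235,360)), so I measure how far out the drawer stands.

```bash
python3 - <<'E'
from h import *
r0=np.load('top0.npz')
def prof(d,K,T,y):
    P=pts(d,K,T);k=(abs(P[...,1]-y)<.004)&(P[...,0]>.38)&(P[...,0]<.63)&(P[...,2]>.02);q=P[k];q=q[q[:,0].argsort()];return [(round(float(a),3),round(float(c),3)) for a,c in zip(q[:,0],q[:,2])][::2]
print(prof(r0['d'],r0['K'],r0['T'],-.02))
rgb,d,K,T=cam('top');print(prof(d,K,T,-.02)); print(get_state()['t'])
rgb,d,K,T=cam('wrist');P=pts(d,K,T)
for v in range(296,372,5):print(v,P[v,200].round(3),rgb[v,200])
E
```

```text
[(0.554, 0.051), (0.557, 0.053), (0.561, 0.045), (0.563, 0.048), (0.566, 0.053), (0.568, 0.072), (0.568, 0.054), (0.569, 0.051), (0.57, 0.076), (0.572, 0.078), (0.573, 0.075), (0.576, 0.073), (0.579, 0.075), (0.58, 0.069), (0.587, 0.075), (0.589, 0.035), (0.59, 0.077), (0.59, 0.031), (0.591, 0.084), (0.592, 0.078), (0.594, 0.085), (0.595, 0.08), (0.597, 0.085), (0.597, 0.081), (0.6, 0.083), (0.602, 0.088), (0.603, 0.08), (0.604, 0.088), (0.607, 0.09), (0.609, 0.095), (0.609, 0.092), (0.612, 0.092), (0.613, 0.087), (0.616, 0.088), (0.617, 0.097), (0.619, 0.087), (0.621, 0.092), (0.624, 0.092), (0.625, 0.087), (0.627, 0.088), (0.63, 0.091)]
[(0.38, 0.8), (0.381, 0.797), (0.381, 0.794), (0.382, 0.798), (0.382, 0.796), (0.382, 0.794), (0.383, 0.798), (0.384, 0.794), (0.384, 0.793), (0.385, 0.796), (0.385, 0.793), (0.385, 0.79), (0.386, 0.794), (0.387, 0.79), (0.387, 0.788), (0.388, 0.793), (0.388, 0.791), (0.389, 0.793), (0.389, 0.791), (0.39, 0.787), (0.391, 0.788), (0.391, 0.786), (0.392, 0.789), (0.393, 0.787), (0.393, 0.783), (0.394, 0.788), (0.394, 0.786), (0.395, 0.78), (0.396, 0.7
[... 1731 characters left out ...]
091), (0.616, 0.089), (0.618, 0.092), (0.62, 0.094), (0.621, 0.092), (0.623, 0.094), (0.626, 0.094), (0.628, 0.084)]
60.55
296 [ 0.57   0.007 -0.   ] [95 99 92]
301 [ 0.575  0.006 -0.001] [76 79 74]
306 [ 0.579  0.006 -0.001] [65 66 64]
311 [0.56  0.022 0.046] [58 61 62]
316 [0.562 0.022 0.049] [76 81 84]
321 [0.566 0.022 0.05 ] [80 85 87]
326 [0.57  0.021 0.049] [80 84 86]
331 [0.574 0.02  0.049] [65 68 70]
336 [0.576 0.021 0.053] [53 56 56]
341 [0.574 0.024 0.062] [ 8  7 11]
346 [0.575 0.025 0.067] [ 7 10  9]
351 [0.577 0.026 0.07 ] [102 106 104]
356 [0.579 0.026 0.072] [135 140 139]
361 [0.583 0.026 0.073] [135 140 137]
366 [0.614 0.009 0.033] [27 29 30]
371 [0.496 0.077 0.205] [12 15 14]
```

The height profile matches the initial shut one (handle front at 0.554 both times), so the drawer is latched. Next is the green key.

>>> step_arm:
  commands: [-0.5,-0.55,0,0,-0.5,-0.55,0,0,-0.5,-0.55,0,0,-0.47,-0.52,0,0,0,0,0.5,0,0,0,0.4,0,0,0,0.1,0,0,0,0,0,0,0,0,0]

```text
t: 61.72
ee_pos: [0.6198, -0.029, 0.1178]
ee_rot: [0.035, 0.999, -0.0, 0.001]
force: [0.2, 0.3, -0.9]
opening: 0.002
gripper_force: 0.0
```

```bash
python3 -c "
from h import *
go(.6195,-.030,.1035,86)"
```

```text
t 61.7 p [ 0.6198 -0.029   0.1178] yaw 86.0 q7 0.89 F [ 0.2  0.3 -0.9] open 0.0 
 shift [ 0.   -0.02  0.24] rows>= 1.0 turn -0.001
```

>>> step_arm:
  commands: [0,-0.02,0.06,0,0,0,0.06,0,0,0,0.06,0,0,0,0.05,0,0,0,0,0]

```text
t: 62.35
ee_pos: [0.6196, -0.0308, 0.1041]
ee_rot: [0.035, 0.999, -0.001, 0.001]
force: [-2.8, -2.8, 11.8]
opening: -0.002
gripper_force: 5.8
```

>>> step_arm:
  commands: [0,0,0.03,0,0,0,0,0]

```text
t: 62.6
ee_pos: [0.6196, -0.0307, 0.1039]
ee_rot: [0.036, 0.999, -0.001, 0.001]
force: [-7.6, -2.8, 27.7]
opening: -0.0
gripper_force: 14.0
```

Fully down against the stop. I retract and check everything.

>>> step_arm:
  commands: [0,0,-0.1,0,0,0,-0.4,0,0,0,-0.9,0,0,0,-0.9,0,0,0,-0.5,0,0,0,0,0,0,0,0,0,0,0,0,0]

```text
t: 63.6
ee_pos: [0.6187, -0.0305, 0.2681]
ee_rot: [0.035, 0.999, -0.0, -0.001]
force: [0.8, -0.1, -0.3]
opening: -0.0
gripper_force: 0.0
```

```bash
python3 - <<'E'
from h import *
discs('top','red',.0,.1,(.3,.64,-.4,.2));tray()
rgb,d,K,T=cam('side');save('s9.png',rgb);go(.6,0,.3,86)
rgb,d,K,T=cam('top');P=pts(d,K,T);k=(abs(P[...,1]-.0)<.07)&(P[...,0]>.4)&(P[...,0]<.6)&(abs(P[...,2]-.05)<.012);print("handle front x",np.sort(P[k][:,0])[:5])
E
```

```text
tray ((519.3536987304688, -321.86700439453125), (188.36209106445312, 63.8117561340332), 22.928186416625977)
t 63.8 p [ 0.619  -0.0304  0.2686] yaw 86.0 q7 1.04 F [-0.2  0.1  1.2] open 0.0 
 shift [ 0.35  0.48 -0.52] rows>= 1.0 turn -0.001
handle front x [0.55415112 0.5544405  0.554477   0.55464488 0.55469889]
```

View pics/s9.png

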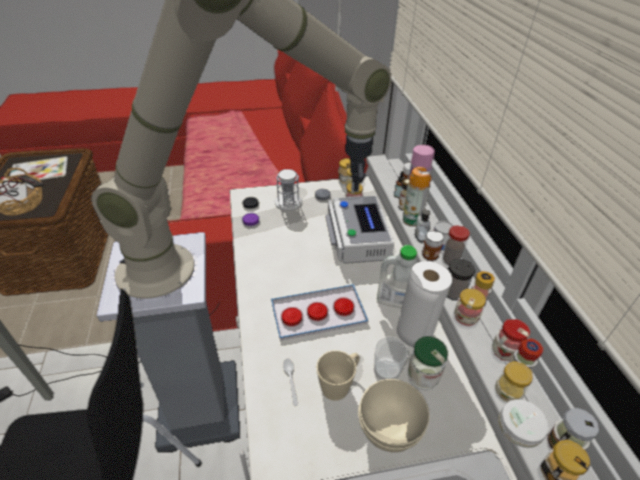

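The side view shows three red lids in the tray at (291,316), (317,311) and (343,306), the drawer shut, the holder empty at (288,190), and the bystanders unmoved. The arm hides the tray from the top camera, but nothing else looks wrong. I hand the job in.

```bash
python3 -c "
from cell import order
print(order.sign_off())"
```

```text
the job is handed in; nothing more can be done
None
```

The job is handed in: all three red lids lie flat on the tray, the three golden lids lie flat in the drawer, which is shut and latched, and the green key was pressed fully down.

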